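# Sort the cast towers by weight and shut the curing box with the hook pole

## Task

Lift each tower to feel whether it is filled or hollow; stand every filled (heavy) one upright on the floor of the curing box and every hollow (light) one upright in the reject tray. Then take the hook pole from its rack, put its pin through the ring eye of the open roof flap and swing the flap down until you feel it firmly shut, keeping the pin in the eye until then; lay the pole back in its rack. Never touch the flap with the gripper or arm, and leave the two small game figures where they are.

Things in the scene. Friction and masses are not known exactly. Their poses are not given: they have to be found in the camera images.
- tower_a: One of up to five look-alike round stone-look toy towers with battlements, 55 mm wide, 87 mm tall; 3 to 5 are present (absent ones read None). Stands upright; origin at the centre of its underside, z up; bottom-heavy. Either filled with ballast (0.32 to 0.48 kg) or hollow (0.04 to 0.06 kg); only lifting it and feeling the weight tells which. Grasp across its width, at half height or above.
- tower_b: One of up to five look-alike round stone-look toy towers with battlements, 55 mm wide, 87 mm tall; 3 to 5 are present (absent ones read None). Stands upright; origin at the centre of its underside, z up; bottom-heavy. Either filled with ballast (0.32 to 0.48 kg) or hollow (0.04 to 0.06 kg); only lifting it and feeling the weight tells which. Grasp across its width, at half height or above.
- tower_c: One of up to five look-alike round stone-look toy towers with battlements, 55 mm wide, 87 mm tall; 3 to 5 are present (absent ones read None). Stands upright; origin at the centre of its underside, z up; bottom-heavy. Either filled with ballast (0.32 to 0.48 kg) or hollow (0.04 to 0.06 kg); only lifting it and feeling the weight tells which. Grasp across its width, at half height or above.
- tower_d: One of up to five look-alike round stone-look toy towers with battlements, 55 mm wide, 87 mm tall; 3 to 5 are present (absent ones read None). Stands upright; origin at the centre of its underside, z up; bottom-heavy. Either filled with ballast (0.32 to 0.48 kg) or hollow (0.04 to 0.06 kg); only lifting it and feeling the weight tells which. Grasp across its width, at half height or above.
- tower_e: One of up to five look-alike round stone-look toy towers with battlements, 55 mm wide, 87 mm tall; 3 to 5 are present (absent ones read None). Stands upright; origin at the centre of its underside, z up; bottom-heavy. Either filled with ballast (0.32 to 0.48 kg) or hollow (0.04 to 0.06 kg); only lifting it and feeling the weight tells which. Grasp across its width, at half height or above.
- box: Fixed grey sheet-metal curing box with open top, 170 mm (its x) by 250 mm (its y) by 110 mm high, walls and floor 6 mm; the hinged roof flap is on its far (+x) top edge. Origin at the centre of its underside, z up.
- flap (a joint): Roof flap hinge, rad: 0 = shut on the box at a firm stop; 1.6 to 1.85 = standing open, just past upright. Aluminium frame with clear pane, 173 x 250 x 10 mm, 0.2 kg; friction holds it wherever left; about 2 N at the eye moves it. The eye swings on an arc of 195 mm radius about point flap_hinge, from above the hinge towards the robot (box -x) and down.
- flap_hinge (a point): Point on the flap's hinge line at its middle, fixed on the box 85 mm behind (+x of) its origin and 115 mm above its underside; axes as the box's.
- eye (a point): Centre of the steel ring eye on the middle of the flap's free edge, 195 mm from the hinge line, 22 mm beyond the edge; about 310 mm above the bench when open, 115 mm when shut. Opening 28 mm, wire 6 mm; the hole's axis is parallel to the box's y, so a sideways pin passes through and can turn in it.
- pole: Hook pole, 0.09 kg: wooden shaft 18 x 18 mm, steel hook in front. Origin mid-thickness at the grasp point near its balance; grasp across the 18 mm width. x along the pole to the hook, y the way the hook's pin points, z up. Shaft from x = -120 to +95 mm; an 8 mm rod goes on to x = 135 mm, bends square sideways and ends at y = 52 mm. Starts lying in the rack.
- hook (a point): Middle of the free length of the pole's 8 mm side pin: 135 mm along x and 30 mm along y from the pole's origin, same axes. The pin reaches 22 mm beyond this point.
- rack: Fixed wooden rest: 200 x 60 mm foot, two flared saddles 16 mm thick, 75 mm either side of its middle along x; the shaft is free between them. Origin at the centre of its underside; the pole lies along its x, pole origin 59 mm above. Slots about 26 mm wide at the bottom, 40 mm at the top; rims 76 mm high.
- tray: Fixed shallow plywood tray for rejects, 115 mm (its x) by 180 mm (its y), rim 25 mm high, 5 mm walls and floor. Origin at the centre of its underside, z up.
- figure_red: Bystander: small red game figure, 26 x 26 x 47 mm, in front of the right-hand corner of the box.
- figure_grey: Bystander: small grey-blue game figure, 26 x 26 x 47 mm, left of the box.

How it is judged:
On the way, in this order (a step that is already met when the one before it is completed fails the run):
1. all filled towers stand in the curing box and all hollow ones in the tray ((((x of tower_a in the frame of box between -0.07 and 0.07 m and y of tower_a in the frame of box between -0.105 and 0.105 m and z of tower_a in the frame of box between 0 and 0.02 m and angle between tower_a's own z axis and vertical below 0.15 rad and linear speed of tower_a below 0.05 m/s) and contact force between tower_a and box above 1.8 N) or ((x of tower_a in the frame of tray between -0.04 and 0.04 m and y of tower_a in the frame of tray between -0.07 and 0.07 m and z of tower_a in the frame of tray between 0 and 0.02 m and angle between tower_a's own z axis and vertical below 0.15 rad and linear speed of tower_a below 0.05 m/s) and contact force between tower_a and tray below 1.8 N)) and (((x of tower_b in the frame of box between -0.07 and 0.07 m and y of tower_b in the frame of box between -0.105 and 0.105 m and z of tower_b in the frame of box between 0 and 0.02 m and angle between tower_b's own z axis and vertical below 0.15 rad and linear speed of tower_b below 0.05 m/s) and contact force between tower_b and box above 1.8 N) or ((x of tower_b in the frame of tray between -0.04 and 0.04 m and y of tower_b in the frame of tray between -0.07 and 0.07 m and z of tower_b in the frame of tray between 0 and 0.02 m and angle between tower_b's own z axis and vertical below 0.15 rad and linear speed of tower_b below 0.05 m/s) and contact force between tower_b and tray below 1.8 N)) and (((x of tower_c in the frame of box between -0.07 and 0.07 m and y of tower_c in the frame of box between -0.105 and 0.105 m and z of tower_c in the frame of box between 0 and 0.02 m and angle between tower_c's own z axis and vertical below 0.15 rad and linear speed of tower_c below 0.05 m/s) and contact force between tower_c and box above 1.8 N) or ((x of tower_c in the frame of tray between -0.04 and 0.04 m and y of tower_c in the frame of tray between -0.07 and 0.07 m and z of tower_c in the frame of tray between 0 and 0.02 m and angle between tower_c's own z axis and vertical below 0.15 rad and linear speed of tower_c below 0.05 m/s) and contact force between tower_c and tray below 1.8 N)) and (((x of tower_d in the frame of box between -0.07 and 0.07 m and y of tower_d in the frame of box between -0.105 and 0.105 m and z of tower_d in the frame of box between 0 and 0.02 m and angle between tower_d's own z axis and vertical below 0.15 rad and linear speed of tower_d below 0.05 m/s) and contact force between tower_d and box above 1.8 N) or ((x of tower_d in the frame of tray between -0.04 and 0.04 m and y of tower_d in the frame of tray between -0.07 and 0.07 m and z of tower_d in the frame of tray between 0 and 0.02 m and angle between tower_d's own z axis and vertical below 0.15 rad and linear speed of tower_d below 0.05 m/s) and contact force between tower_d and tray below 1.8 N)) and (((x of tower_e in the frame of box between -0.07 and 0.07 m and y of tower_e in the frame of box between -0.105 and 0.105 m and z of tower_e in the frame of box between 0 and 0.02 m and angle between tower_e's own z axis and vertical below 0.15 rad and linear speed of tower_e below 0.05 m/s) and contact force between tower_e and box above 1.8 N) or ((x of tower_e in the frame of tray between -0.04 and 0.04 m and y of tower_e in the frame of tray between -0.07 and 0.07 m and z of tower_e in the frame of tray between 0 and 0.02 m and angle between tower_e's own z axis and vertical below 0.15 rad and linear speed of tower_e below 0.05 m/s) and contact force between tower_e and tray below 1.8 N))), for 0.3 s.
2. the pole's pin is through the eye of the open flap (distance between hook and eye below 0.022 m and value of joint flap above 1.3 rad), for 0.2 s.
3. the flap is shut with the pin still in the eye (distance between hook and eye below 0.022 m and value of joint flap below 0.06 rad), for 0.2 s.
At the end, for the whole second after the job is handed in: Filled towers stand upright (within 0.3 rad) on the floor of the box, hollow ones in the tray (told by the weight on the floor, over or under 1.8 N); the flap is shut to 0.06 rad; the pole lies at rest in both saddles, within 40 mm lengthwise of the middle ((((x of tower_a in the frame of box between -0.07 and 0.07 m and y of tower_a in the frame of box between -0.105 and 0.105 m and z of tower_a in the frame of box between 0 and 0.02 m and angle between tower_a's own z axis and vertical below 0.3 rad) and contact force between tower_a and box above 1.8 N) or ((x of tower_a in the frame of tray between -0.04 and 0.04 m and y of tower_a in the frame of tray between -0.07 and 0.07 m and z of tower_a in the frame of tray between 0 and 0.02 m and angle between tower_a's own z axis and vertical below 0.3 rad) and contact force between tower_a and tray below 1.8 N)) and (((x of tower_b in the frame of box between -0.07 and 0.07 m and y of tower_b in the frame of box between -0.105 and 0.105 m and z of tower_b in the frame of box between 0 and 0.02 m and angle between tower_b's own z axis and vertical below 0.3 rad) and contact force between tower_b and box above 1.8 N) or ((x of tower_b in the frame of tray between -0.04 and 0.04 m and y of tower_b in the frame of tray between -0.07 and 0.07 m and z of tower_b in the frame of tray between 0 and 0.02 m and angle between tower_b's own z axis and vertical below 0.3 rad) and contact force between tower_b and tray below 1.8 N)) and (((x of tower_c in the frame of box between -0.07 and 0.07 m and y of tower_c in the frame of box between -0.105 and 0.105 m and z of tower_c in the frame of box between 0 and 0.02 m and angle between tower_c's own z axis and vertical below 0.3 rad) and contact force between tower_c and box above 1.8 N) or ((x of tower_c in the frame of tray between -0.04 and 0.04 m and y of tower_c in the frame of tray between -0.07 and 0.07 m and z of tower_c in the frame of tray between 0 and 0.02 m and angle between tower_c's own z axis and vertical below 0.3 rad) and contact force between tower_c and tray below 1.8 N)) and (((x of tower_d in the frame of box between -0.07 and 0.07 m and y of tower_d in the frame of box between -0.105 and 0.105 m and z of tower_d in the frame of box between 0 and 0.02 m and angle between tower_d's own z axis and vertical below 0.3 rad) and contact force between tower_d and box above 1.8 N) or ((x of tower_d in the frame of tray between -0.04 and 0.04 m and y of tower_d in the frame of tray between -0.07 and 0.07 m and z of tower_d in the frame of tray between 0 and 0.02 m and angle between tower_d's own z axis and vertical below 0.3 rad) and contact force between tower_d and tray below 1.8 N)) and (((x of tower_e in the frame of box between -0.07 and 0.07 m and y of tower_e in the frame of box between -0.105 and 0.105 m and z of tower_e in the frame of box between 0 and 0.02 m and angle between tower_e's own z axis and vertical below 0.3 rad) and contact force between tower_e and box above 1.8 N) or ((x of tower_e in the frame of tray between -0.04 and 0.04 m and y of tower_e in the frame of tray between -0.07 and 0.07 m and z of tower_e in the frame of tray between 0 and 0.02 m and angle between tower_e's own z axis and vertical below 0.3 rad) and contact force between tower_e and tray below 1.8 N)) and value of joint flap below 0.06 rad and x of pole in the frame of rack between -0.04 and 0.04 m and y of pole in the frame of rack between -0.012 and 0.012 m and z of pole in the frame of rack between 0.052 and 0.067 m and angle between the x axis of pole and the x axis of rack, either way round below 0.1 rad and linear speed of pole below 0.03 m/s); the robot touches nothing.
It fails at once if the gripper or arm touches the flap (contact force between any of the fingers, the arm and flap above 1 N).
It fails at once if a game figure is moved (distance of any of figure_red, figure_grey from where it was at the start of the episode above 0.03 m).
Of tower_a, tower_b, tower_c, tower_d, tower_e only 3 to 5 are there at a start; the rules pass over those that are not, and their reading is None.
At some moment in a run one of tower_a, tower_b, tower_c, tower_d, tower_e may be knocked a few centimetres aside while the robot is not near it.
It also fails if it takes over 210 s, if anything falls off the work surface, if the arm or the gripper's body presses on something with over 40 N, if the wrist force passes 120 N, or if a joint passes its speed limit or range.

## Robot

A 6-joint arm with a two-finger parallel gripper is mounted at the origin on a cart in front of the work surface, level with it; the furniture and walls round the work are solid. World frame = base frame: x ahead of the robot, y to its left, z up, the work surface at z = 0. Lengths are in m, angles in rad, forces in N, time in s.
With the tool pointing down it reaches from about 0.375 to 0.975 m from the base axis. Payload 3.8 kg.
Tool frame: the origin (TCP) lies midway between the tips of the shut fingers; the grasp point (between the pads) lies 19 mm behind it (robot.tcp_to_grasp is the z of the grasp point in the tool frame, in m); z points along the fingers, y is the line along which they close (so a half turn about z gives the same grasp; the last joint's range is limited). The gripper opens to 88 mm and grips with 3 to 60 N. Pads are 18 mm wide; open, the fingers measure 123 mm over their backs; the gripper's body (75 mm by 187 mm) begins 45 mm behind the grasp point.
Start: joints at [1.106, 0.264, 1.604, -0, 1.274, -0.037], TCP at [0.28, 0.614, 0.239] pointing down, gripper open.
Joint ranges: [-2.63, 2.63], [-0.94, 2.18], [0.31, 2.57], [-1.31, 4.45], [0, 2.66], [-2.55, 2.55]. Speed limits (rad/s): [2.57, 2.57, 3.14, 3.14, 3.14, 3.14].

## Interface

Orientations are given as [roll, pitch, yaw] about the fixed x, y, z axes, in that order (R = Rz(yaw) Ry(pitch) Rx(roll)).
In Python, from plant import readout, cams, robot gives the robot as it stands.
- The arm moves only by the shell command python3 -m creep 'ROWS' [FORCE]. ROWS is JSON, a list of rows, each an object of numbers: "dx", "dy", "dz": the shift along the world's x, y, z each as a share of 20 mm, from -1 to 1; "spin": the turn about the world's z as a share of 10 degrees, from -1 to 1; "gripper": the opening, from 0 (shut) to 1 (fully open). In form: [{"dx": .., "dy": .., "dz": .., "spin": .., "gripper": ..}, ...]. A call has 1 to 8 rows; each row shifts and turns the commanded pose from where the row before left it; what a row does not reach is not made up. A row lasts 1/8 s, in which the tool goes at most 62.5 mm and 10.7 degrees, less where a joint would pass 70% of its speed; a pose out of reach is approached as far as the arm can. A call with a number of a shift or a turn outside -1 to 1 is refused whole. A call with a gripper value outside its range is refused whole. The fingers move at their own pace and stop on an object; FORCE is the grip in N (left out, the last holds). Time passes only in rows, so rows that do not move let the fingers close. It gives the time, the measured TCP pose, the force, the opening and the grip force at its end, in the units of the state.
- readout.state(): the state, without advancing time (a new reading comes with each control period).
- cams.read_camera(name): name is "side" or "top" or "wrist"; returns (picture, depth): 400x640x3 uint8, red, green, blue; 400x640 float32, m along the optical axis (not along the pixel's ray), 0 where there is no reading.
- cams.camera_params(name): a dict with "vertical_fov" (degrees; the focal length in pixels is half the picture's height over the tangent of half this angle, whatever the lens; pixels are square), "cx", "cy" (the principal point, pixels), "k1" (the pictures are not rectified: a ray, as slopes to the right and down, at radius r is drawn at 1 + k1 r^2 times it, then the intrinsics apply), "R" (3x3) and "t" (3): a world point X has camera coordinates R X + t; the wrist camera has in their place "hand_eye" (4x4, takes a point from camera to tool coordinates, whose origin is the TCP and whose axes are the flange's). Camera axes: x right, y down, z forward; pixel columns grow to the right and rows downward; lengths in m; the calibration is good to about 2 mm. A picture is of the moment at which its call begins: read the wrist's pose just before it. camera_params takes no time and is no camera call.
- robot.sign_off(): hands the job in; it is judged then, once.
The state is a dict: "t": time; "joints": joint angles; "qd": joint speeds; "effort": joint torques, N m; "eef_pos": TCP position; "tool_rot": TCP orientation; "wrist_force": force on the tool from outside, world axes, zero at the start; "ft_torque": the same for the moment, N m; "finger_gap": finger opening in m; "finger_force": force on a finger pad.
Only numpy, scipy, OpenCV 4.12 (cv2) and the standard library are available. Lean on these libraries where they do the work, as an engineer would, in place of code of your own. Each camera call takes 0.05 s, during which the arm holds its last target. There are 200 camera calls.

## Working session

There is one attempt and no reset: what is moved stays moved. The work goes in short steps, Python scripts to look and compute and a shell command to move; the robot and the scene stay as the last step left them, time stands still between calls to the robot, and variables do not carry over. Pictures are saved under pics/ and viewed, at most 14 in all, crops included, and the job is handed in when it is done.

```bash
ls; mkdir -p pics
cat > h.py <<'E'
import numpy as np, cv2
from plant import readout, cams, robot
from scipy.spatial.transform import Rotation as Ro
def pose():
    s=readout.state(); return np.array(s["eef_pos"]),Ro.from_euler('xyz',s["tool_rot"]).as_matrix()
def grab(name):
    p,R=pose(); im,d=cams.read_camera(name); c=cams.camera_params(name)
    if 'R' in c: Rc=np.array(c['R']); t=np.array(c['t']); C=-Rc.T@t; Rw=Rc.T
    else:
        H=np.array(c['hand_eye']); Rw=R@H[:3,:3]; C=p+R@H[:3,3]
    f=im.shape[0]/2/np.tan(np.radians(c['vertical_fov'])/2)
    return im,d,dict(f=f,cx=c['cx'],cy=c['cy'],k1=c['k1'],Rw=Rw,C=C)
def slopes(c,u,v):
    x=(np.asarray(u,float)-c['cx'])/c['f'];y=(np.asarray(v,float)-c['cy'])/c['f']
    a,b=x.copy(),y.copy()
    for _ in range(15):
        k=1+c['k1']*(a*a+b*b); a=x/k;b=y/k
    return a,b
def ray(c,u,v):
    a,b=slopes(c,u,v); return np.stack([a,b,np.ones_like(a)],-1)@c['Rw'].T
def plane(c,u,v,z):
    r=ray(c,u,v); return c['C']+r*((z-c['C'][2])/r[...,2])[...,None]
def cloud(c,d):
    v,u=np.mgrid[:d.shape[0],:d.shape[1]]; P=c['C']+ray(c,u,v)*d[...,None]; P[d<=0]=np.nan; return P
def proj(c,X):
    q=(np.asarray(X)-c['C'])@c['Rw']; a,b=q[...,0]/q[...,2],q[...,1]/q[...,2];k=1+c['k1']*(a*a+b*b)
    return np.stack([c['cx']+c['f']*a*k,c['cy']+c['f']*b*k],-1)
def save(n,im): cv2.imwrite('pics/'+n,cv2.cvtColor(np.ascontiguousarray(im),cv2.COLOR_RGB2BGR))
E
python3 - <<'E'
from h import *
for n in ['top','side','wrist']:
    im,d,c=grab(n); save(n+'0.png',im); np.savez('/tmp/%s0.npz'%n,im=im,d=d,**c); print(n,c['C'],c['Rw'][:,2],c['f'],(d>0).mean())
s=readout.state();print(s,robot.tcp_to_grasp)
E
```

```text
pics
top [ 4.80286324e-01 -5.90790474e-04  1.26573327e+00] [ 0.09146444 -0.00982058 -0.99575992] 485.7133981141518 0.9959765625
side [0.00362067 0.11585939 0.68973296] [ 0.70355074 -0.12958298 -0.69873071] 366.6543060462052 0.99583984375
wrist [0.2025447  0.64808164 0.38305044] [ 0.29543871 -0.13666664 -0.94553593] 360.57386415095334 0.99616015625
{'t': 0.15, 'joints': array([ 1.10609509e+00,  2.64574745e-01,  1.60502969e+00,  7.71603462e-06,
        1.27369965e+00, -3.69091228e-02]), 'qd': array([-0.00289849, -0.0020219 , -0.00330676,  0.00178426,  0.00138039,
       -0.00039415]), 'effort': array([-2.25146084e-05, -5.02847958e+01, -3.57467294e+01,  7.29124504e-02,
        2.49644369e-02, -1.13686826e-04]), 'eef_pos': array([0.27979679, 0.61368932, 0.23769416]), 'tool_rot': array([-3.13988266e+00, -7.05221908e-05,  2.71379821e+00]), 'wrist_force': array([-0.0305995 ,  0.53509334, -0.60213424]), 'ft_torque': array([-0.04145233,  0.03288327,  0.04111123]), 'finger_force': 0.0, 'finger_gap': 0.08794532468576843} -0.0187
```

View pics/top0.png

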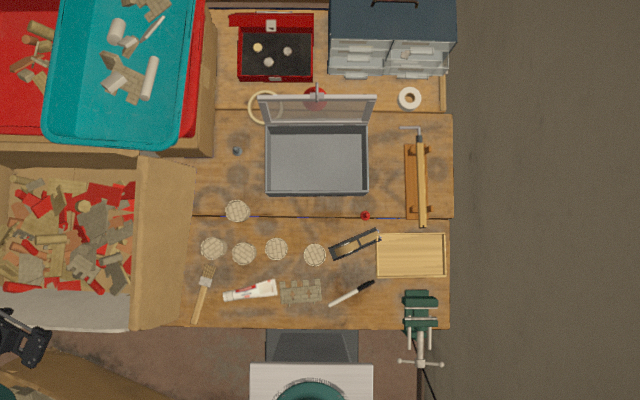

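View pics/side0.png

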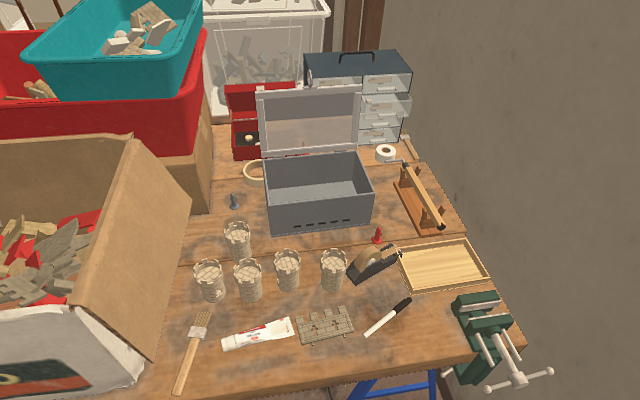

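Top view: five towers at about (236,211), (213,248), (243,253), (276,249) and (315,254). The box is at (317,158) with the flap standing at (317,108). The tray is at (411,255), and the pole lies in its rack at (420,180) with the hook pin at (405,128) pointing left (+y). The figures are at (237,150) and (365,215).

```bash
cat > meas.py <<'E'
from h import *
def towers(im,d,c,zlo=0.075,zhi=0.095,box=None):
    P=cloud(c,d); m=((P[...,2]>zlo)&(P[...,2]<zhi)&(P[...,0]>0.2)&(P[...,0]<1)).astype(np.uint8)
    n,l,s,ce=cv2.connectedComponentsWithStats(m); out=[]
    for i in range(1,n):
        if s[i,4]>60:
            Q=P[l==i]; a,b=np.nanmin(Q,0),np.nanmax(Q,0); out.append((ce[i].round(),((a+b)/2).round(4)[:2],(b-a).round(3)))
    return out
E
python3 - <<'E'
from meas import *
f=np.load('/tmp/top0.npz'); im,d=f['im'],f['d']; c={k:f[k] for k in ('f','cx','cy','k1','Rw','C')}
for o in towers(im,d,c): print(*o)
P=cloud(c,d)
def reg(n,u0,u1,v0,v1,zl,zh):
    m=np.zeros(d.shape,bool);m[v0:v1,u0:u1]=1;m&=(P[...,2]>zl)&(P[...,2]<zh)
    Q=P[m]; 
    if len(Q)<4: print(n,'none');return
    r=cv2.minAreaRect(Q[:,:2].astype(np.float32)*1000); print(n,len(Q),np.round(r[0],1),np.round(r[1],1),round(r[2],2),'z',np.median(Q[:,2]).round(4),Q.min(0).round(3),Q.max(0).round(3))
reg('boxrim',255,380,115,205,.104,.113)
reg('tray rim',370,455,225,285,.019,.03)
reg('shaft',400,440,120,235,.055,.075)
reg('foot',400,440,120,235,.008,.03)
reg('rims',400,440,120,235,.072,.085)
reg('pin',395,414,120,136,.03,.09)
reg('flaptop',250,385,85,105,.2,.35)
reg('fig grey',228,246,140,158,.02,.07)
reg('fig red',355,375,205,225,.02,.07)
reg('plane',328,382,225,265,.02,.09)
reg('eye',300,330,85,110,.29,.34)
for nm,(uu,vv) in dict(table=(150+60,310),shaft=(421,190)).items(): print(nm,P[vv,uu])
E
```

```text
[490. 196.] [ 0.5999 -0.4393] [0.799 0.006 0.02 ]
[354.  73.] [ 0.9067 -0.1003] [0.059 0.137 0.02 ]
[207. 124.] [0.7851 0.2924] [0.217 0.067 0.02 ]
[320. 128.] [ 0.7289 -0.0044] [0.048 0.239 0.019]
[ 76. 166.] [0.6457 0.6004] [0.011 0.322 0.02 ]
[125. 185.] [0.5951 0.4683] [0.029 0.06  0.02 ]
[ 82. 188.] [0.5891 0.5753] [0.03  0.022 0.007]
[ 71. 207.] [0.5431 0.6069] [0.027 0.029 0.019]
[119. 206.] [0.5489 0.4821] [0.025 0.057 0.019]
[ 20. 210.] [0.5311 0.7444] [0.043 0.056 0.013]
[128. 224.] [0.5027 0.4529] [0.025 0.024 0.015]
[124. 245.] [0.4546 0.4664] [0.037 0.035 0.018]
[ 15. 247.] [0.4397 0.7519] [0.023 0.031 0.02 ]
[ 64. 247.] [0.4423 0.6189] [0.02  0.077 0.019]
[ 12. 258.] [0.4104 0.7615] [0.034 0.041 0.016]
[114. 271.] [0.385  0.4855] [0.043 0.029 0.02 ]
[ 60. 284.] [0.3524 0.6218] [0.031 0.095 0.02 ]
boxrim 725 [668.5  -6.3] [168.4 249.1] 1.33 z 0.1085 [ 0.582 -0.131  0.104] [0.754 0.12  0.113]
tray rim 539 [ 442.9 -244. ] [131.3 195.5] 2.05 z 0.0231 [ 0.376 -0.343  0.019] [ 0.506 -0.145  0.03 ]
shaft 817 [ 636.3 -266.5] [261.6  67.6] 7.47 z 0.0659 [ 0.506 -0.295  0.055] [ 
[... 184 characters left out ...]
94  0.072] [ 0.711 -0.24   0.079]
pin 38 [ 757.8 -232.5] [37.1  6.5] 86.75 z 0.0608 [ 0.754 -0.251  0.056] [ 0.762 -0.214  0.067]
flaptop 1252 [768.7  -3.2] [250.8  34.2] 86.92 z 0.283 [ 0.752 -0.128  0.236] [0.786 0.122 0.332]
fig grey 28 [701.6 202.7] [ 9.8 13.3] 51.07 z 0.0411 [0.696 0.198 0.021] [0.71  0.209 0.05 ]
fig red 27 [ 536.9 -135.4] [12.6 14. ] 31.51 z 0.0379 [ 0.53  -0.143  0.021] [ 0.543 -0.128  0.05 ]
plane 630 [ 462.9 -107.3] [130.2  93.5] 85.24 z 0.0328 [ 0.411 -0.174  0.02 ] [ 0.506 -0.041  0.081]
eye 91 [763.4   3. ] [29.6 41.4] 41.65 z 0.3142 [ 0.752 -0.017  0.29 ] [0.786 0.028 0.332]
table [ 0.28543044  0.26391029 -0.00206557]
shaft [ 0.59751464 -0.26718553  0.07165391]
```

Run:
```python
from h import *
a=cv2.resize(cv2.imread('pics/top0.png')[80:180,230:440],None,fx=3.8,fy=3.8,interpolation=cv2.INTER_CUBIC)
cv2.imwrite('pics/crop1.png',a)
```

```text
(no output)
```

View pics/crop1.png

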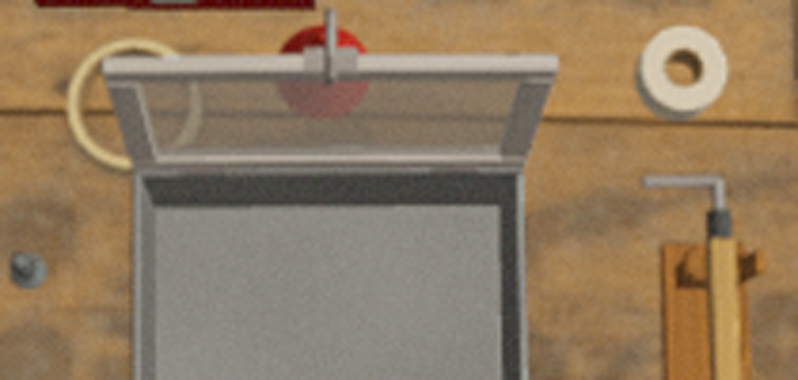

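The crop shows the ring eye at about (331,45), i.e. full-image (317,92). The pin at (645–720,182) points to +y. The tower tops need a wider height band, so I'll measure those next.

```bash
cat > meas.py <<'E'
from h import *
def towers(im,d,c,x0=.3,x1=.75,y0=-.4,y1=.3):
    P=cloud(c,d); m=((P[...,2]>.05)&(P[...,2]<.1)&(P[...,0]>x0)&(P[...,0]<x1)&(P[...,1]>y0)&(P[...,1]<y1)).astype(np.uint8)
    n,l,s,ce=cv2.connectedComponentsWithStats(m,connectivity=4); out=[]
    for i in range(1,n):
        if s[i,4]>100:
            Q=P[l==i];u=ce[i]; out.append((u.round(),s[i,2:],plane(c,u[0],u[1],.085).round(4)[:2],(np.nanmax(Q,0)-np.nanmin(Q,0)).round(3),np.nanmedian(Q[:,2]).round(3),np.nanmax(Q[:,2]).round(3)))
    return out
E
python3 - <<'E'
from meas import *
f=np.load('/tmp/top0.npz'); im,d=f['im'],f['d']; c={k:f[k] for k in ('f','cx','cy','k1','Rw','C')}
for o in towers(im,d,c): print(*o)
P=cloud(c,d)
for u,v in [(236,211),(213,248),(243,253),(276,249),(315,254)]: print(P[v,u].round(3), plane(c,u,v,.085).round(3))
print(P[92,314:322].round(3))
print('tray',plane(c,[377,446,376,445],[234,233,277,277],.025).round(3)[:,:2])
E
```

```text
[206. 144.] [ 19  32 168] [0.7035 0.2668] [0.073 0.039 0.05 ] 0.078 0.1
[290. 136.] [ 60  65 353] [0.725  0.0605] [0.158 0.145 0.05 ] 0.076 0.1
[364. 158.] [  3  62 137] [ 0.6734 -0.1235] [0.153 0.004 0.05 ] 0.076 0.1
[421. 181.] [ 21  97 791] [ 0.6187 -0.2644] [0.244 0.051 0.029] 0.066 0.079
[193. 195.] [  8  59 105] [0.5773 0.2959] [0.141 0.012 0.01 ] 0.096 0.1
[320. 194.] [100   2 179] [ 0.5841 -0.0158] [0.006 0.244 0.049] 0.074 0.1
[236. 211.] [ 24  22 415] [0.5397 0.1874] [0.052 0.053 0.038] 0.062 0.091
[212. 248.] [ 25  23 437] [0.4481 0.2438] [0.054 0.055 0.04 ] 0.062 0.094
[276. 248.] [ 23  22 409] [0.4493 0.0892] [0.051 0.054 0.039] 0.061 0.091
[347. 248.] [ 26  17 210] [ 0.4528 -0.082 ] [0.04  0.062 0.03 ] 0.072 0.081
[243. 253.] [ 24  23 423] [0.4367 0.1691] [0.053 0.054 0.036] 0.061 0.091
[314. 255.] [ 23  23 407] [ 0.4359 -0.0036] [0.053 0.054 0.037] 0.061 0.09
[420. 303.] [ 36  12 398] [ 0.322  -0.2624] [0.027 0.087 0.022] 0.064 0.072
[0.54  0.192 0.06 ] [0.539 0.188 0.085]
[0.447 0.247 0.061] [0.448 0.242 0.085]
[0.436 0.172 0.063] [0.437 0.169 0.085]
[0.447 0.091 0.059] [0.448 0.089 0.085]
[ 0.436 -0.006  0.058] [ 0.437 -0.006  0.085]
[[ 0.842  0.002  0.075]
 [ 0.775 -0.     0.295]
 [ 0.765 -0.002  0.327]
 [ 0.765 -0.004  0.327]
 [ 0.765 -0.006  0.328]
 [ 0.848 -0.011  0.054]
 [ 0.853 -0.013  0.038]
 [ 0.854 -0.016  0.035]]
tray [[ 0.488 -0.164]
 [ 0.492 -0.342]
 [ 0.379 -0.162]
 [ 0.379 -0.339]]
```

```bash
python3 - <<'E'
from h import *
f=np.load('/tmp/top0.npz'); im,d=f['im'],f['d']; c={k:f[k] for k in ('f','cx','cy','k1','Rw','C')}
P=cloud(c,d).reshape(-1,3)
for lo in np.arange(.24,.75,.03):
    q=P[(P[:,1]>=lo)&(P[:,1]<lo+.03)&(P[:,0]>.25)&(P[:,0]<.6)]; print(round(lo,2),len(q),np.nanmax(q[:,2]).round(3) if len(q) else '')
im,d,c=grab('top')
E
python3 -m creep '[{"dz":1},{"dz":1},{"dz":1},{"dz":1},{"dy":-1,"dx":0.4,"spin":-0.5},{"dy":-1,"dx":0.4,"spin":-0.5},{"dy":-1,"dx":0.4,"spin":-0.5},{"dy":-1,"dx":0.4,"spin":-0.5}]'
```

```text
0.24 1583 0.094
0.27 1595 0.119
0.3 4164 0.211
0.33 4324 0.28
0.36 964 0.281
0.39 326 0.278
0.42 863 0.627
0.45 1911 0.279
0.48 2001 0.279
0.51 2529 0.347
0.54 1763 0.395
0.57 1788 0.396
0.6 2020 0.357
0.63 1990 0.317
0.66 1451 0.272
0.69 1331 0.217
0.72 1075 0.18validation failed for argument at $[0]...
```

```bash
python3 -m creep '[{"dx":0,"dy":0,"dz":1,"spin":0,"gripper":1},{"dx":0,"dy":0,"dz":1,"spin":0,"gripper":1},{"dx":0,"dy":0,"dz":1,"spin":0,"gripper":1},{"dx":0,"dy":0,"dz":1,"spin":0,"gripper":1},{"dx":0,"dy":0,"dz":1,"spin":0,"gripper":1},{"dx":0.4,"dy":-1,"dz":0.4,"spin":-0.5,"gripper":1},{"dx":0.4,"dy":-1,"dz":0,"spin":-0.5,"gripper":1},{"dx":0.4,"dy":-1,"dz":0,"spin":-0.5,"gripper":1}]'
```

```text
t: 1.2
eef_pos: [0.3043, 0.5537, 0.3478]
tool_rot: [3.141, -0.0, 2.449]
wrist_force: [0.2, -0.4, 1.4]
finger_gap: 0.0884
finger_force: 0.0
```

```bash
R='' ; python3 -m creep '[{"dx":0.45,"dy":-1,"dz":0,"spin":-0.33,"gripper":0.75},{"dx":0.45,"dy":-1,"dz":0,"spin":-0.33,"gripper":0.75},{"dx":0.45,"dy":-1,"dz":0,"spin":-0.33,"gripper":0.75},{"dx":0.45,"dy":-1,"dz":0,"spin":-0.33,"gripper":0.75},{"dx":0.45,"dy":-1,"dz":0,"spin":-0.33,"gripper":0.75},{"dx":0.45,"dy":-1,"dz":0,"spin":-0.33,"gripper":0.75},{"dx":0.45,"dy":-1,"dz":0,"spin":-0.33,"gripper":0.75},{"dx":0.45,"dy":-1,"dz":0,"spin":-0.33,"gripper":0.75}]' >/dev/null
python3 -m creep '[{"dx":0.45,"dy":-1,"dz":0,"spin":-0.33,"gripper":0.75},{"dx":0.45,"dy":-1,"dz":0,"spin":-0.33,"gripper":0.75},{"dx":0.45,"dy":-1,"dz":0,"spin":-0.33,"gripper":0.75},{"dx":0.45,"dy":-1,"dz":0,"spin":-0.33,"gripper":0.75},{"dx":0.45,"dy":-1,"dz":0,"spin":-0.33,"gripper":0.75},{"dx":0.45,"dy":-1,"dz":0,"spin":-0.33,"gripper":0.75},{"dx":0.45,"dy":-1,"dz":0,"spin":-0.33,"gripper":0.75},{"dx":0.3,"dy":-0.3,"dz":0,"spin":0.25,"gripper":0.75}]'
python3 - <<'E'
from meas import *
im,d,c=grab('wrist'); save('w1.png',im)
for o in towers(im,d,c): print(*o)
E
```

```text
t: 3.2
eef_pos: [0.4455, 0.2464, 0.3468]
tool_rot: [3.141, 0.0, 1.629]
wrist_force: [0.7, -0.2, -0.6]
finger_gap: 0.0661
finger_force: 0.0
[451. 124.] [ 90  14 189] [0.5946 0.289 ] [0.101 0.008 0.009] 0.097 0.1
[516. 135.] [ 25  33 571] [0.6728 0.2823] [0.006 0.035 0.05 ] 0.08 0.1
[318. 152.] [  48   50 1821] [0.4468 0.2479] [0.054 0.055 0.03 ] 0.061 0.088
[390. 203.] [  47   49 1712] [0.5367 0.1916] [0.055 0.055 0.03 ] 0.062 0.088
[306. 212.] [  45   48 1649] [0.4356 0.1736] [0.054 0.054 0.03 ] 0.062 0.089
[312. 269.] [  42   48 1523] [0.4481 0.0955] [0.054 0.056 0.039] 0.064 0.089
[479. 258.] [ 137   22 2029] [0.6621 0.1222] [0.17  0.008 0.05 ] 0.076 0.1
[528. 283.] [ 28  15 368] [0.7391 0.0882] [0.004 0.051 0.05 ] 0.076 0.1
[299. 322.] [  40   33 1083] [0.4346 0.0127] [0.054 0.055 0.039] 0.063 0.089
[396. 383.] [ 13  29 265] [ 0.5831 -0.0923] [0.002 0.078 0.05 ] 0.08 0.1
[311. 375.] [ 21   8 127] [ 0.4556 -0.0816] [0.032 0.027 0.029] 0.076 0.079
[424. 392.] [ 40  17 585] [ 0.628  -0.1083] [0.065 0.006 0.033] 0.068 0.083
```

View pics/w1.png

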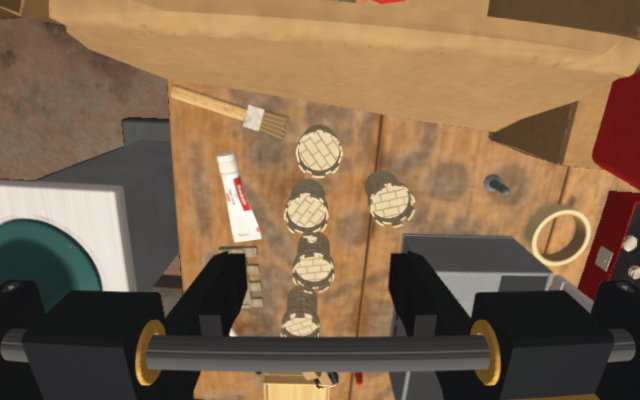

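The wrist view shows all five towers in line with the first fix, with the nearest directly below at (319,152) and the carton flap just above it. I'll grip that one first.

```bash
python3 -m creep '[{"dx":0.1,"dy":-0.15,"dz":-1,"spin":-0.33,"gripper":0.76},{"dx":0,"dy":0,"dz":-1,"spin":0,"gripper":0.76},{"dx":0,"dy":0,"dz":-1,"spin":0,"gripper":0.76},{"dx":0,"dy":0,"dz":-1,"spin":0,"gripper":0.76},{"dx":0,"dy":0,"dz":-1,"spin":0,"gripper":0.76},{"dx":0,"dy":0,"dz":-1,"spin":0,"gripper":0.76},{"dx":0,"dy":0,"dz":-1,"spin":0,"gripper":0.76},{"dx":0,"dy":0,"dz":-1,"spin":0,"gripper":0.76}]'
python3 -m creep '[{"dx":0,"dy":0,"dz":-1,"spin":0,"gripper":0.76},{"dx":0,"dy":0,"dz":-1,"spin":0,"gripper":0.76},{"dx":0,"dy":0,"dz":-1,"spin":0,"gripper":0.76},{"dx":0,"dy":0,"dz":-1,"spin":0,"gripper":0.76},{"dx":0,"dy":0,"dz":-1,"spin":0,"gripper":0.76},{"dx":0,"dy":0,"dz":-1,"spin":0,"gripper":0.76},{"dx":0,"dy":0,"dz":-0.9,"spin":0,"gripper":0.76},{"dx":0,"dy":0,"dz":0,"spin":0,"gripper":0.76}]'
```

```text
t: 4.25
eef_pos: [0.4466, 0.2452, 0.1851]
tool_rot: [-3.141, 0.0, 1.575]
wrist_force: [0.1, 0.1, 0.0]
finger_gap: 0.067
finger_force: 0.0
t: 5.25
eef_pos: [0.4454, 0.2445, 0.0467]
tool_rot: [-3.138, 0.002, 1.574]
wrist_force: [0.4, -0.1, -0.2]
finger_gap: 0.0672
finger_force: 0.0
```

```bash
python3 -m creep '[{"dx":0,"dy":0,"dz":0,"spin":0,"gripper":0.4},{"dx":0,"dy":0,"dz":0,"spin":0,"gripper":0.4},{"dx":0,"dy":0,"dz":0,"spin":0,"gripper":0.4},{"dx":0,"dy":0,"dz":0.5,"spin":0,"gripper":0.4},{"dx":0,"dy":0,"dz":1,"spin":0,"gripper":0.4},{"dx":0,"dy":0,"dz":1,"spin":0,"gripper":0.4},{"dx":0,"dy":0,"dz":0,"spin":0,"gripper":0.4},{"dx":0,"dy":0,"dz":0,"spin":0,"gripper":0.4}]' 20
python3 -m creep '[{"dx":0,"dy":0,"dz":0,"spin":0,"gripper":0.4}]'
```

```text
t: 6.25
eef_pos: [0.4468, 0.2451, 0.0986]
tool_rot: [-3.142, 0.0, 1.574]
wrist_force: [-1.1, -0.3, -0.5]
finger_gap: 0.0527
finger_force: 19.9
t: 6.38
eef_pos: [0.4463, 0.2448, 0.0978]
tool_rot: [-3.14, 0.001, 1.574]
wrist_force: [-0.1, -0.1, -0.5]
finger_gap: 0.0527
finger_force: 19.9
```

Felt −0.5 N, so this one is hollow and goes to the far (right) end of the tray.

```bash
python3 -m creep '[{"dx":0,"dy":0,"dz":1,"spin":0,"gripper":0.4},{"dx":0,"dy":0,"dz":1,"spin":0,"gripper":0.4},{"dx":0,"dy":0,"dz":1,"spin":0,"gripper":0.4},{"dx":0,"dy":-0.5,"dz":1,"spin":0,"gripper":0.4},{"dx":0,"dy":-1,"dz":0.2,"spin":0,"gripper":0.4},{"dx":0,"dy":-1,"dz":0,"spin":0,"gripper":0.4},{"dx":0,"dy":-1,"dz":0,"spin":0,"gripper":0.4},{"dx":0,"dy":-1,"dz":0,"spin":0,"gripper":0.4}]' >/dev/null
python3 -m creep '[{"dx":0,"dy":-1,"dz":0,"spin":0,"gripper":0.4},{"dx":0,"dy":-1,"dz":0,"spin":0,"gripper":0.4},{"dx":0,"dy":-1,"dz":0,"spin":0,"gripper":0.4},{"dx":0,"dy":-1,"dz":0,"spin":0,"gripper":0.4},{"dx":0,"dy":-1,"dz":0,"spin":0,"gripper":0.4},{"dx":0,"dy":-1,"dz":0,"spin":0,"gripper":0.4},{"dx":0,"dy":-1,"dz":0,"spin":0,"gripper":0.4},{"dx":0,"dy":-1,"dz":0,"spin":0,"gripper":0.4}]' >/dev/null
python3 -m creep '[{"dx":0,"dy":-1,"dz":0,"spin":0,"gripper":0.4},{"dx":0,"dy":-1,"dz":0,"spin":0,"gripper":0.4},{"dx":0,"dy":-1,"dz":0,"spin":0,"gripper":0.4},{"dx":0,"dy":-1,"dz":0,"spin":0,"gripper":0.4},{"dx":0,"dy":-1,"dz":0,"spin":0,"gripper":0.4},{"dx":0,"dy":-1,"dz":0,"spin":0,"gripper":0.4},{"dx":0,"dy":-1,"dz":0,"spin":0,"gripper":0.4},{"dx":0,"dy":-1,"dz":0,"spin":0,"gripper":0.4}]' >/dev/null
python3 -m creep '[{"dx":-0.3,"dy":-1,"dz":0,"spin":0,"gripper":0.4},{"dx":-0.3,"dy":-1,"dz":0,"spin":0,"gripper":0.4},{"dx":0,"dy":-1,"dz":0,"spin":0,"gripper":0.4},{"dx":0,"dy":-1,"dz":0,"spin":0,"gripper":0.4},{"dx":0,"dy":-1,"dz":0,"spin":0,"gripper":0.4},{"dx":0,"dy":-1,"dz":0,"spin":0,"gripper":0.4},{"dx":0,"dy":-0.8,"dz":0,"spin":0,"gripper":0.4},{"dx":0,"dy":0,"dz":0,"spin":0,"gripper":0.4}]'
python3 - <<'E'
from h import *
im,d,c=grab('wrist'); save('w2.png',im); P=cloud(c,d)
m=(P[...,2]>.018)&(P[...,2]<.03)&(P[...,0]>.36)&(P[...,0]<.51)&(P[...,1]<-.15)&(P[...,1]>-.36)
print(np.nanmin(P[m],0),np.nanmax(P[m],0),cv2.minAreaRect(P[m][:,:2].astype(np.float32)*1000))
E
```

```text
t: 10.38
eef_pos: [0.4351, -0.302, 0.1827]
tool_rot: [3.142, -0.0, 1.573]
wrist_force: [0.1, 0.7, -1.2]
finger_gap: 0.053
finger_force: 19.9
[ 0.37488441 -0.34366463  0.01802906] [ 0.50371309 -0.15975744  0.02734165] ((440.9403076171875, -251.7469482421875), (129.2020263671875, 181.67543029785156), 1.1712634563446045)
```

View pics/w2.png

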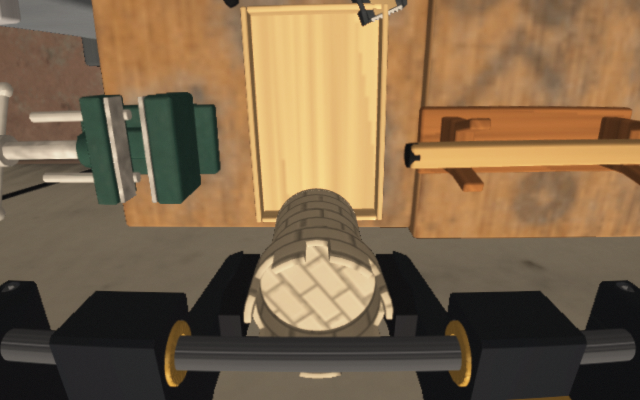

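The tray lies as measured (centre about (0.435, −0.252)), with the tower held over its near end in the picture. I'll lower and release.

```bash
python3 -m creep '[{"dx":0,"dy":0,"dz":-1,"spin":0,"gripper":0.4},{"dx":0,"dy":0,"dz":-1,"spin":0,"gripper":0.4},{"dx":0,"dy":0,"dz":-1,"spin":0,"gripper":0.4},{"dx":0,"dy":0,"dz":-1,"spin":0,"gripper":0.4},{"dx":0,"dy":0,"dz":-1,"spin":0,"gripper":0.4},{"dx":0,"dy":0,"dz":-1,"spin":0,"gripper":0.4},{"dx":0,"dy":0,"dz":-0.4,"spin":0,"gripper":0.4},{"dx":0,"dy":0,"dz":0,"spin":0,"gripper":0.4}]'
python3 -m creep '[{"dx":0,"dy":0,"dz":-0.1,"spin":0,"gripper":0.4},{"dx":0,"dy":0,"dz":0,"spin":0,"gripper":0.76},{"dx":0,"dy":0,"dz":0,"spin":0,"gripper":0.76},{"dx":0,"dy":0,"dz":1,"spin":0,"gripper":0.76},{"dx":0,"dy":0,"dz":1,"spin":0,"gripper":0.76},{"dx":0,"dy":0,"dz":1,"spin":0,"gripper":0.76},{"dx":0,"dy":0,"dz":1,"spin":0,"gripper":0.76},{"dx":0,"dy":1,"dz":0,"spin":0,"gripper":0.76}]'
```

```text
t: 11.42
eef_pos: [0.435, -0.3004, 0.0548]
tool_rot: [-3.141, -0.0, 1.575]
wrist_force: [1.2, -0.0, -0.6]
finger_gap: 0.0526
finger_force: 19.9
t: 12.42
eef_pos: [0.4365, -0.2819, 0.1346]
tool_rot: [3.138, 0.003, 1.572]
wrist_force: [1.3, 0.2, -0.1]
finger_gap: 0.067
finger_force: 0.0
```

```bash
python3 -m creep '[{"dx":0,"dy":1,"dz":0.5,"spin":0,"gripper":0.76},{"dx":0,"dy":1,"dz":0.5,"spin":0,"gripper":0.76},{"dx":0,"dy":1,"dz":0.5,"spin":0,"gripper":0.76},{"dx":0,"dy":1,"dz":0.5,"spin":0,"gripper":0.76},{"dx":0,"dy":1,"dz":0.5,"spin":0,"gripper":0.76},{"dx":0,"dy":1,"dz":0.5,"spin":0,"gripper":0.76},{"dx":0,"dy":1,"dz":0.5,"spin":0,"gripper":0.76},{"dx":0,"dy":1,"dz":0,"spin":0,"gripper":0.76}]' >/dev/null
python3 -m creep '[{"dx":0,"dy":1,"dz":0,"spin":0,"gripper":0.76},{"dx":0,"dy":1,"dz":0,"spin":0,"gripper":0.76},{"dx":0,"dy":0,"dz":0,"spin":0,"gripper":0.76}]'
cat >> meas.py <<'E'
def report(name='wrist'):
    im,d,c=grab(name); P=cloud(c,d)
    m=((P[...,2]>.05)&(P[...,2]<.1)&(P[...,0]>.3)&(P[...,0]<.75)&(P[...,1]>-.4)&(P[...,1]<.3)).astype(np.uint8)
    n,l,s,ce=cv2.connectedComponentsWithStats(m,connectivity=4)
    for i in range(1,n):
        if s[i,4]<100: continue
        Q=P[l==i]; a,b=np.nanpercentile(Q,1,0),np.nanpercentile(Q,99,0)
        if .04<(b-a)[0]<.065 and .04<(b-a)[1]<.065: print(ce[i].round(),((a+b)/2)[:2].round(4),(b-a).round(3))
    return im,d,c,P
E
python3 - <<'E'
from meas import *
im,d,c,P=report(); save('w3.png',im)
report('top')
E
```

```text
t: 13.8
eef_pos: [0.4349, -0.0794, 0.2031]
tool_rot: [3.141, 0.0, 1.577]
wrist_force: [-0.9, -1.0, 1.2]
finger_gap: 0.067
finger_force: 0.0
[318.  90.] [ 0.4346 -0.0055] [0.051 0.051 0.028]
[317. 386.] [ 0.4356 -0.2944] [0.051 0.042 0.038]
[236. 211.] [0.54   0.1887] [0.051 0.052 0.032]
[276. 248.] [0.4493 0.0895] [0.051 0.052 0.033]
[243. 253.] [0.4361 0.1703] [0.051 0.052 0.034]
[313. 254.] [ 0.4358 -0.0012] [0.051 0.045 0.034]
[434. 255.] [ 0.4365 -0.2982] [0.051 0.053 0.033]
```

```bash
python3 -m creep '[{"dx":0,"dy":1,"dz":0,"spin":0,"gripper":0.76},{"dx":0,"dy":1,"dz":0,"spin":0,"gripper":0.76},{"dx":0,"dy":1,"dz":-0.5,"spin":0,"gripper":0.76},{"dx":0,"dy":0.75,"dz":-0.75,"spin":0,"gripper":0.76},{"dx":0,"dy":0,"dz":-1,"spin":0,"gripper":0.76},{"dx":0,"dy":0,"dz":-1,"spin":0,"gripper":0.76},{"dx":0,"dy":0,"dz":-1,"spin":0,"gripper":0.76},{"dx":0,"dy":0,"dz":-1,"spin":0,"gripper":0.76}]' >/dev/null
python3 -m creep '[{"dx":0,"dy":0,"dz":-1,"spin":0,"gripper":0.76},{"dx":0,"dy":0,"dz":-1,"spin":0,"gripper":0.76},{"dx":0,"dy":0,"dz":-0.5,"spin":0,"gripper":0.76},{"dx":0,"dy":0,"dz":0,"spin":0,"gripper":0.76},{"dx":0,"dy":0,"dz":0,"spin":0,"gripper":0.4},{"dx":0,"dy":0,"dz":0,"spin":0,"gripper":0.4},{"dx":0,"dy":0,"dz":0,"spin":0,"gripper":0.4}]'
python3 -m creep '[{"dx":0,"dy":0,"dz":0.5,"spin":0,"gripper":0.4},{"dx":0,"dy":0,"dz":1,"spin":0,"gripper":0.4},{"dx":0,"dy":0,"dz":1,"spin":0,"gripper":0.4},{"dx":0,"dy":0,"dz":0,"spin":0,"gripper":0.4},{"dx":0,"dy":0,"dz":0,"spin":0,"gripper":0.4},{"dx":0,"dy":0,"dz":0,"spin":0,"gripper":0.4}]'
```

```text
t: 15.78
eef_pos: [0.4356, -0.0059, 0.0483]
tool_rot: [3.14, 0.0, 1.574]
wrist_force: [-0.6, -0.4, 1.5]
finger_gap: 0.0526
finger_force: 20.0
t: 16.52
eef_pos: [0.4342, -0.0058, 0.0968]
tool_rot: [-3.14, -0.0, 1.574]
wrist_force: [-1.0, -0.3, 0.2]
finger_gap: 0.0522
finger_force: 20.0
```

```bash
python3 -m creep '[{"dx":0,"dy":0,"dz":1,"spin":0,"gripper":0.4},{"dx":0,"dy":0,"dz":1,"spin":0,"gripper":0.4},{"dx":0,"dy":-0.5,"dz":1,"spin":0,"gripper":0.4},{"dx":0,"dy":-1,"dz":1,"spin":0,"gripper":0.4},{"dx":0,"dy":-1,"dz":0,"spin":0,"gripper":0.4},{"dx":0,"dy":-1,"dz":0,"spin":0,"gripper":0.4},{"dx":0,"dy":-1,"dz":0,"spin":0,"gripper":0.4},{"dx":0,"dy":-1,"dz":0,"spin":0,"gripper":0.4}]'
python3 -m creep '[{"dx":0,"dy":-1,"dz":0,"spin":0,"gripper":0.4},{"dx":0,"dy":-1,"dz":0,"spin":0,"gripper":0.4},{"dx":0,"dy":-1,"dz":0,"spin":0,"gripper":0.4},{"dx":0,"dy":-1,"dz":0,"spin":0,"gripper":0.4},{"dx":0,"dy":-1,"dz":0,"spin":0,"gripper":0.4},{"dx":0,"dy":-1,"dz":0,"spin":0,"gripper":0.4},{"dx":0,"dy":-0.2,"dz":0,"spin":0,"gripper":0.4},{"dx":0,"dy":0,"dz":0,"spin":0,"gripper":0.4}]'
python3 -c "
from h import *
for i in range(4): im,d,c=grab('wrist'); print(readout.state()['wrist_force'])"
```

```text
t: 17.52
eef_pos: [0.4344, -0.1163, 0.1767]
tool_rot: [-3.14, -0.001, 1.574]
wrist_force: [0.6, -0.4, -0.8]
finger_gap: 0.0526
finger_force: 20.0
t: 18.52
eef_pos: [0.4349, -0.24, 0.1775]
tool_rot: [-3.141, -0.001, 1.573]
wrist_force: [-0.3, 1.4, -0.3]
finger_gap: 0.0528
finger_force: 20.0
[-0.27150474  0.41262416  0.83211683]
[ 0.11678937 -0.12865106 -0.63798508]
[-0.49402013  1.17931727 -0.56131957]
[-0.93214937  0.20404887 -0.64640691]
```

```bash
python3 -m creep '[{"dx":0,"dy":0,"dz":-1,"spin":0,"gripper":0.4},{"dx":0,"dy":0,"dz":-1,"spin":0,"gripper":0.4},{"dx":0,"dy":0,"dz":-1,"spin":0,"gripper":0.4},{"dx":0,"dy":0,"dz":-1,"spin":0,"gripper":0.4},{"dx":0,"dy":0,"dz":-1,"spin":0,"gripper":0.4},{"dx":0,"dy":0,"dz":-0.8,"spin":0,"gripper":0.4},{"dx":0,"dy":0,"dz":-0.4,"spin":0,"gripper":0.4},{"dx":0,"dy":0,"dz":0,"spin":0,"gripper":0.4}]'
python3 -m creep '[{"dx":0,"dy":0,"dz":0,"spin":0,"gripper":0.76},{"dx":0,"dy":0,"dz":0,"spin":0,"gripper":0.76},{"dx":0,"dy":0,"dz":1,"spin":0,"gripper":0.76},{"dx":0,"dy":0,"dz":1,"spin":0,"gripper":0.76},{"dx":0,"dy":0,"dz":1,"spin":0,"gripper":0.76},{"dx":0,"dy":0,"dz":1,"spin":0,"gripper":0.76},{"dx":0,"dy":1,"dz":1,"spin":0,"gripper":0.76},{"dx":0,"dy":1,"dz":1,"spin":0,"gripper":0.76}]'
python3 -m creep '[{"dx":0,"dy":1,"dz":0.5,"spin":0,"gripper":0.76},{"dx":0,"dy":1,"dz":0.5,"spin":0,"gripper":0.76},{"dx":0,"dy":1,"dz":0.5,"spin":0,"gripper":0.76},{"dx":0,"dy":1,"dz":0,"spin":0,"gripper":0.76},{"dx":0,"dy":1,"dz":0,"spin":0,"gripper":0.76},{"dx":0,"dy":1,"dz":0,"spin":0,"gripper":0.76},{"dx":0,"dy":1,"dz":0,"spin":0,"gripper":0.76},{"dx":0,"dy":1,"dz":0,"spin":0,"gripper":0.76}]' >/dev/null
python3 -m creep '[{"dx":0.35,"dy":1,"dz":0,"spin":0,"gripper":0.76},{"dx":0.35,"dy":1,"dz":0,"spin":0,"gripper":0.76},{"dx":0,"dy":1,"dz":0,"spin":0,"gripper":0.76},{"dx":0,"dy":0,"dz":0,"spin":0,"gripper":0.76}]'
python3 - <<'E'
from meas import *
report();report('top')
E
```

```text
t: 19.73
eef_pos: [0.435, -0.2397, 0.0536]
tool_rot: [-3.141, -0.0, 1.574]
wrist_force: [0.2, -0.1, -0.5]
finger_gap: 0.0526
finger_force: 20.2
t: 20.72
eef_pos: [0.4351, -0.1996, 0.1747]
tool_rot: [3.141, 0.0, 1.573]
wrist_force: [-0.3, -0.6, 0.2]
finger_gap: 0.0666
finger_force: 0.0
t: 22.22
eef_pos: [0.4491, 0.0209, 0.2039]
tool_rot: [3.141, -0.0, 1.576]
wrist_force: [-0.8, -1.4, 0.3]
finger_gap: 0.0668
finger_force: 0.0
[316. 100.] [0.4481 0.0881] [0.051 0.05  0.028]
[236. 211.] [0.54   0.1888] [0.051 0.052 0.033]
[242. 253.] [0.4362 0.1736] [0.051 0.046 0.033]
[410. 255.] [ 0.4358 -0.237 ] [0.051 0.051 0.034]
[434. 255.] [ 0.4365 -0.298 ] [0.051 0.053 0.033]
```

```bash
python3 -m creep '[{"dx":0,"dy":1,"dz":0,"spin":0,"gripper":0.76},{"dx":0,"dy":1,"dz":0,"spin":0,"gripper":0.76},{"dx":0,"dy":1,"dz":-0.5,"spin":0,"gripper":0.76},{"dx":0,"dy":0.4,"dz":-0.8,"spin":0,"gripper":0.76},{"dx":0,"dy":0,"dz":-1,"spin":0,"gripper":0.76},{"dx":0,"dy":0,"dz":-1,"spin":0,"gripper":0.76},{"dx":0,"dy":0,"dz":-1,"spin":0,"gripper":0.76},{"dx":0,"dy":0,"dz":-1,"spin":0,"gripper":0.76}]' >/dev/null
python3 -m creep '[{"dx":0,"dy":0,"dz":-1,"spin":0,"gripper":0.76},{"dx":0,"dy":0,"dz":-1,"spin":0,"gripper":0.76},{"dx":0,"dy":0,"dz":-0.5,"spin":0,"gripper":0.76},{"dx":0,"dy":0,"dz":0,"spin":0,"gripper":0.76},{"dx":0,"dy":0,"dz":0,"spin":0,"gripper":0.4},{"dx":0,"dy":0,"dz":0,"spin":0,"gripper":0.4},{"dx":0,"dy":0,"dz":0,"spin":0,"gripper":0.4}]' 30
python3 -m creep '[{"dx":0,"dy":0,"dz":0.5,"spin":0,"gripper":0.4},{"dx":0,"dy":0,"dz":1,"spin":0,"gripper":0.4},{"dx":0,"dy":0,"dz":1,"spin":0,"gripper":0.4},{"dx":0,"dy":0,"dz":0,"spin":0,"gripper":0.4},{"dx":0,"dy":0,"dz":0,"spin":0,"gripper":0.4},{"dx":0,"dy":0,"dz":0,"spin":0,"gripper":0.4}]'
python3 -c "
from h import *
for i in range(4): im,d,c=grab('wrist'); print(readout.state()['wrist_force'])"
```

```text
t: 24.2
eef_pos: [0.4493, 0.0882, 0.0484]
tool_rot: [3.141, 0.0, 1.574]
wrist_force: [-2.3, 0.1, 3.4]
finger_gap: 0.0514
finger_force: 29.9
t: 24.95
eef_pos: [0.448, 0.088, 0.0966]
tool_rot: [-3.139, 0.0, 1.574]
wrist_force: [0.6, -0.6, -4.7]
finger_gap: 0.0516
finger_force: 29.9
[ 0.26697364 -1.24353317 -4.58031796]
[ 0.59827961  0.39063487 -3.8739128 ]
[ 0.16137856  0.65670663 -5.40945682]
[ 0.18530205  0.41238477 -4.2576714 ]
```

About −4.5 N: filled. Next I'll approach the box and check its rim up close.

```bash
python3 -m creep '[{"dx":0,"dy":0,"dz":1,"spin":0,"gripper":0.4},{"dx":0,"dy":0,"dz":1,"spin":0,"gripper":0.4},{"dx":0,"dy":0,"dz":1,"spin":0,"gripper":0.4},{"dx":0,"dy":0,"dz":1,"spin":0,"gripper":0.4},{"dx":0.8,"dy":-0.3,"dz":1,"spin":0,"gripper":0.4},{"dx":1,"dy":-0.3,"dz":0.2,"spin":0,"gripper":0.4},{"dx":1,"dy":-0.3,"dz":0,"spin":0,"gripper":0.4},{"dx":1,"dy":-0.3,"dz":0,"spin":0,"gripper":0.4}]'
python3 -m creep '[{"dx":1,"dy":0,"dz":0,"spin":0,"gripper":0.4},{"dx":1,"dy":0,"dz":0,"spin":0,"gripper":0.4},{"dx":0,"dy":0,"dz":0,"spin":0,"gripper":0.4}]'
python3 - <<'E'
from meas import *
for n in ('wrist','top'):
    im,d,c=grab(n);P=cloud(c,d)
    m=(P[...,2]>.105)&(P[...,2]<.114)&(P[...,0]>.57)&(P[...,0]<.77)&(P[...,1]<.14)&(P[...,1]>-.15)
    Q=P[m]; print(len(Q),np.nanpercentile(Q,[0,1,99,100],axis=0).round(4).tolist())
    f=Q[(Q[:,0]<.6)]; 
    for lo in np.arange(-.13,.13,.04):
        g=f[(f[:,1]>lo)&(f[:,1]<lo+.04)]
        if len(g)>3: print('front',round(lo+.02,2),len(g),g[:,0].min().round(4),g[:,0].max().round(4))
    save('w4_%s.png'%n,im)
E
```

```text
t: 26.15
eef_pos: [0.5256, 0.0639, 0.2014]
tool_rot: [-3.141, -0.0, 1.574]
wrist_force: [0.4, -0.2, -5.1]
finger_gap: 0.0515
finger_force: 29.9
t: 26.52
eef_pos: [0.5662, 0.064, 0.2011]
tool_rot: [-3.141, 0.0, 1.574]
wrist_force: [-1.3, 0.3, -4.3]
finger_gap: 0.0516
finger_force: 29.9
4637 [[0.5809, -0.1267, 0.105], [0.5815, -0.1162, 0.1052], [0.7513, 0.1187, 0.1123], [0.7528, 0.1194, 0.114]]
front -0.11 153 0.5854 0.5915
front 0.05 31 0.5819 0.5869
front 0.09 515 0.5809 0.5875
front 0.13 286 0.5809 0.6
494 [[0.5855, -0.1309, 0.105], [0.5859, -0.1308, 0.1052], [0.7533, 0.1196, 0.1134], [0.754, 0.1199, 0.114]]
front -0.11 48 0.5866 0.5994
front -0.07 48 0.5861 0.5918
front -0.03 47 0.5857 0.5912
front 0.01 6 0.5855 0.5905
```

View pics/w4_wrist.png

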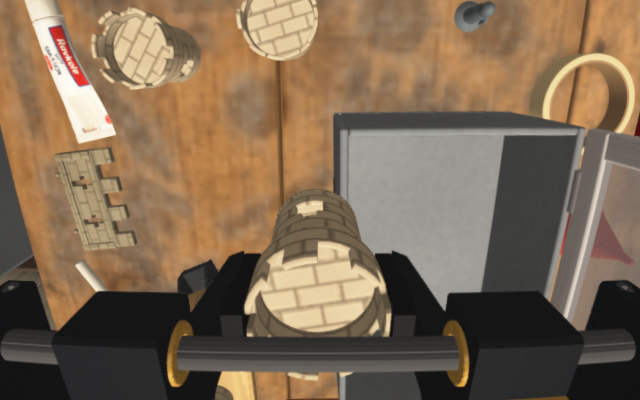

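The wrist view shows the box rim corner at (340,125) and its front edge along u≈340, which agrees with centre (0.6685, −0.0055) and yaw 1.3°. The flap is at u>580, clear on the right.

```bash
python3 -m creep '[{"dx":1,"dy":0,"dz":0,"spin":0.13,"gripper":0.4},{"dx":1,"dy":0,"dz":0,"spin":0,"gripper":0.4},{"dx":1,"dy":0,"dz":0,"spin":0,"gripper":0.4},{"dx":0.85,"dy":0,"dz":0,"spin":0,"gripper":0.4},{"dx":0,"dy":0,"dz":0,"spin":0,"gripper":0.4},{"dx":0,"dy":0,"dz":-1,"spin":0,"gripper":0.4},{"dx":0,"dy":0,"dz":-1,"spin":0,"gripper":0.4},{"dx":0,"dy":0,"dz":-1,"spin":0,"gripper":0.4}]'
python3 -m creep '[{"dx":0,"dy":0,"dz":-1,"spin":0,"gripper":0.4},{"dx":0,"dy":0,"dz":-1,"spin":0,"gripper":0.4},{"dx":0,"dy":0,"dz":-1,"spin":0,"gripper":0.4},{"dx":0,"dy":0,"dz":-0.7,"spin":0,"gripper":0.4},{"dx":0,"dy":0,"dz":-0.3,"spin":0,"gripper":0.4},{"dx":0,"dy":0,"dz":-0.1,"spin":0,"gripper":0.4},{"dx":0,"dy":0,"dz":-0.1,"spin":0,"gripper":0.4},{"dx":0,"dy":0,"dz":0,"spin":0,"gripper":0.4}]'
```

```text
t: 27.62
eef_pos: [0.6404, 0.0641, 0.1391]
tool_rot: [-3.139, 0.0, 1.597]
wrist_force: [0.7, -0.1, -5.1]
finger_gap: 0.0518
finger_force: 29.9
t: 28.62
eef_pos: [0.6425, 0.0642, 0.0583]
tool_rot: [3.141, -0.0, 1.597]
wrist_force: [0.2, 0.4, -4.0]
finger_gap: 0.0518
finger_force: 29.9
```

```bash
python3 -m creep '[{"dx":0,"dy":0,"dz":-0.1,"spin":0,"gripper":0.4},{"dx":0,"dy":0,"dz":0,"spin":0,"gripper":0.4}]'
python3 -m creep '[{"dx":0,"dy":0,"dz":0,"spin":0,"gripper":0.7},{"dx":0,"dy":0,"dz":0,"spin":0,"gripper":0.7},{"dx":0,"dy":0,"dz":1,"spin":0,"gripper":0.7},{"dx":0,"dy":0,"dz":1,"spin":0,"gripper":0.7},{"dx":0,"dy":0,"dz":1,"spin":0,"gripper":0.7},{"dx":0,"dy":0,"dz":1,"spin":0,"gripper":0.7},{"dx":0,"dy":0,"dz":1,"spin":0,"gripper":0.7},{"dx":0,"dy":0,"dz":1,"spin":0,"gripper":0.7}]'
python3 - <<'E'
from meas import *
report('wrist');report('top')
E
```

```text
t: 28.88
eef_pos: [0.642, 0.0642, 0.0558]
tool_rot: [3.142, -0.0, 1.597]
wrist_force: [-0.2, -0.1, -4.6]
finger_gap: 0.0514
finger_force: 29.9
t: 29.88
eef_pos: [0.642, 0.0641, 0.1772]
tool_rot: [3.141, -0.0, 1.597]
wrist_force: [0.4, 0.0, -0.7]
finger_gap: 0.0616
finger_force: 0.0
[31. 46.] [0.4373 0.1677] [0.052 0.051 0.036]
[316. 200.] [0.6411 0.065 ] [0.051 0.052 0.028]
[410. 255.] [ 0.4357 -0.237 ] [0.051 0.051 0.034]
[434. 255.] [ 0.4364 -0.2983] [0.051 0.054 0.033]
```

```bash
python3 -m creep '[{"dx":-1,"dy":0.4,"dz":0.5,"spin":-0.13,"gripper":0.76},{"dx":-1,"dy":0.5,"dz":0.5,"spin":0,"gripper":0.76},{"dx":-1,"dy":0.5,"dz":0,"spin":0,"gripper":0.76},{"dx":-1,"dy":0.5,"dz":0,"spin":0,"gripper":0.76},{"dx":-1,"dy":0.5,"dz":0,"spin":0,"gripper":0.76},{"dx":-0.1,"dy":0.5,"dz":0,"spin":0,"gripper":0.76},{"dx":0,"dy":0,"dz":0,"spin":0,"gripper":0.76}]'
python3 - <<'E'
from meas import *
report('wrist')
E
```

```text
t: 30.85
eef_pos: [0.5403, 0.1229, 0.1958]
tool_rot: [3.141, -0.0, 1.575]
wrist_force: [-0.6, 0.0, -0.4]
finger_gap: 0.0669
finger_force: 0.0
[316. 104.] [0.539  0.1872] [0.051 0.051 0.028]
[177. 130.] [0.4365 0.1689] [0.052 0.051 0.028]
[443. 252.] [0.641  0.0662] [0.051 0.05  0.042]
```

```bash
python3 -m creep '[{"dx":0,"dy":1,"dz":0,"spin":0,"gripper":0.76},{"dx":0,"dy":1,"dz":0,"spin":0,"gripper":0.76},{"dx":0,"dy":1,"dz":-0.5,"spin":0,"gripper":0.76},{"dx":-0.05,"dy":0.25,"dz":-0.9,"spin":0,"gripper":0.76},{"dx":0,"dy":0,"dz":-1,"spin":0,"gripper":0.76},{"dx":0,"dy":0,"dz":-1,"spin":0,"gripper":0.76},{"dx":0,"dy":0,"dz":-1,"spin":0,"gripper":0.76},{"dx":0,"dy":0,"dz":-1,"spin":0,"gripper":0.76}]' >/dev/null
python3 -m creep '[{"dx":0,"dy":0,"dz":-1,"spin":0,"gripper":0.76},{"dx":0,"dy":0,"dz":-1,"spin":0,"gripper":0.76},{"dx":0,"dy":0,"dz":0,"spin":0,"gripper":0.76},{"dx":0,"dy":0,"dz":0,"spin":0,"gripper":0.4},{"dx":0,"dy":0,"dz":0,"spin":0,"gripper":0.4},{"dx":0,"dy":0,"dz":0,"spin":0,"gripper":0.4}]' 30
python3 -m creep '[{"dx":0,"dy":0,"dz":0.5,"spin":0,"gripper":0.4},{"dx":0,"dy":0,"dz":1,"spin":0,"gripper":0.4},{"dx":0,"dy":0,"dz":1,"spin":0,"gripper":0.4},{"dx":0,"dy":0,"dz":0,"spin":0,"gripper":0.4},{"dx":0,"dy":0,"dz":0,"spin":0,"gripper":0.4},{"dx":0,"dy":0,"dz":0,"spin":0,"gripper":0.4}]'
python3 -c "
from h import *
for i in range(4): im,d,c=grab('wrist'); print(readout.state()['wrist_force'])"
```

```text
t: 32.65
eef_pos: [0.5396, 0.1873, 0.0485]
tool_rot: [3.14, -0.0, 1.574]
wrist_force: [-0.2, -0.7, 1.1]
finger_gap: 0.0515
finger_force: 29.6
t: 33.4
eef_pos: [0.538, 0.1869, 0.0965]
tool_rot: [-3.139, 0.001, 1.574]
wrist_force: [0.6, 0.4, -4.3]
finger_gap: 0.0517
finger_force: 29.6
[-0.11499715  0.15209316 -3.84027808]
[ 0.27815294  0.63186005 -2.40614845]
[-0.72390069 -0.41272385 -2.62434627]
[-0.179575   -0.3500738  -3.20470945]
```

```bash
python3 -m creep '[{"dx":0,"dy":0,"dz":1,"spin":0.13,"gripper":0.4},{"dx":0,"dy":0,"dz":1,"spin":0,"gripper":0.4},{"dx":0,"dy":0,"dz":1,"spin":0,"gripper":0.4},{"dx":0,"dy":-0.3,"dz":1,"spin":0,"gripper":0.4},{"dx":0,"dy":-1,"dz":1,"spin":0,"gripper":0.4},{"dx":0.4,"dy":-1,"dz":0.2,"spin":0,"gripper":0.4},{"dx":0.5,"dy":-1,"dz":0,"spin":0,"gripper":0.4},{"dx":0.8,"dy":-1,"dz":0,"spin":0,"gripper":0.4}]' >/dev/null
python3 -m creep '[{"dx":0.8,"dy":-1,"dz":0,"spin":0,"gripper":0.4},{"dx":0.8,"dy":-1,"dz":0,"spin":0,"gripper":0.4},{"dx":0.8,"dy":-1,"dz":0,"spin":0,"gripper":0.4},{"dx":0.8,"dy":-1,"dz":0,"spin":0,"gripper":0.4},{"dx":0.4,"dy":-1,"dz":0,"spin":0,"gripper":0.4},{"dx":0,"dy":-0.3,"dz":0,"spin":0,"gripper":0.4},{"dx":0,"dy":0,"dz":0,"spin":0,"gripper":0.4}]'
```

```text
t: 35.48
eef_pos: [0.6446, -0.0051, 0.2014]
tool_rot: [-3.141, -0.0, 1.596]
wrist_force: [0.0, 0.5, -3.2]
finger_gap: 0.0515
finger_force: 29.6
```

```bash
python3 -m creep '[{"dx":0,"dy":0,"dz":-1,"spin":0,"gripper":0.4},{"dx":0,"dy":0,"dz":-1,"spin":0,"gripper":0.4},{"dx":0,"dy":0,"dz":-1,"spin":0,"gripper":0.4},{"dx":0,"dy":0,"dz":-1,"spin":0,"gripper":0.4},{"dx":0,"dy":0,"dz":-1,"spin":0,"gripper":0.4},{"dx":0,"dy":0,"dz":-1,"spin":0,"gripper":0.4},{"dx":0,"dy":0,"dz":-0.7,"spin":0,"gripper":0.4},{"dx":0,"dy":0,"dz":-0.3,"spin":0,"gripper":0.4}]' >/dev/null
python3 -m creep '[{"dx":0,"dy":0,"dz":-0.2,"spin":0,"gripper":0.4},{"dx":0,"dy":0,"dz":-0.1,"spin":0,"gripper":0.4},{"dx":0,"dy":0,"dz":0,"spin":0,"gripper":0.4}]'
python3 -m creep '[{"dx":0,"dy":0,"dz":0,"spin":0,"gripper":0.7},{"dx":0,"dy":0,"dz":0,"spin":0,"gripper":0.7},{"dx":0,"dy":0,"dz":1,"spin":0,"gripper":0.7},{"dx":0,"dy":0,"dz":1,"spin":0,"gripper":0.7},{"dx":0,"dy":0,"dz":1,"spin":0,"gripper":0.7},{"dx":0,"dy":0,"dz":1,"spin":0,"gripper":0.7},{"dx":0,"dy":0,"dz":1,"spin":0,"gripper":0.7},{"dx":0,"dy":0,"dz":1,"spin":0,"gripper":0.7}]'
python3 -m creep '[{"dx":-1,"dy":0,"dz":1,"spin":-0.13,"gripper":0.76},{"dx":-1,"dy":0.5,"dz":0.5,"spin":0,"gripper":0.76},{"dx":-1,"dy":0.7,"dz":0,"spin":0,"gripper":0.76},{"dx":-1,"dy":0.7,"dz":0,"spin":0,"gripper":0.76},{"dx":-1,"dy":0.7,"dz":0,"spin":0,"gripper":0.76},{"dx":-1,"dy":0.7,"dz":0,"spin":0,"gripper":0.76},{"dx":-1,"dy":0.7,"dz":0,"spin":0,"gripper":0.76},{"dx":-1,"dy":0.7,"dz":0,"spin":0,"gripper":0.76}]'>/dev/null
python3 -m creep '[{"dx":-1,"dy":0.4,"dz":0,"spin":0,"gripper":0.76},{"dx":-1,"dy":0.2,"dz":0,"spin":0,"gripper":0.76},{"dx":-0.4,"dy":0,"dz":0,"spin":0,"gripper":0.76},{"dx":0,"dy":0,"dz":0,"spin":0,"gripper":0.76}]'
python3 - <<'E'
from meas import *
report('wrist');report('top')
E
```

```text
t: 36.85
eef_pos: [0.6454, -0.0049, 0.0562]
tool_rot: [3.141, 0.0, 1.597]
wrist_force: [0.2, -0.0, -3.6]
finger_gap: 0.0515
finger_force: 29.6
t: 37.85
eef_pos: [0.645, -0.0048, 0.1772]
tool_rot: [3.141, 0.0, 1.597]
wrist_force: [-0.0, -1.1, -1.2]
finger_gap: 0.0614
finger_force: 0.0
t: 39.35
eef_pos: [0.4367, 0.1012, 0.2059]
tool_rot: [3.141, 0.0, 1.574]
wrist_force: [0.4, -0.1, -0.6]
finger_gap: 0.0672
finger_force: 0.0
[316. 100.] [0.4355 0.1682] [0.051 0.05  0.028]
[554. 229.] [0.64   0.0651] [0.053 0.052 0.041]
[315. 168.] [ 0.6459 -0.0039] [0.052 0.051 0.033]
[287. 170.] [0.6416 0.0651] [0.052 0.052 0.034]
[410. 256.] [ 0.4357 -0.237 ] [0.051 0.051 0.032]
[434. 255.] [ 0.4365 -0.2984] [0.05  0.053 0.033]
```

```bash
python3 -m creep '[{"dx":0,"dy":1,"dz":0,"spin":0,"gripper":0.76},{"dx":0,"dy":1,"dz":0,"spin":0,"gripper":0.76},{"dx":0,"dy":1,"dz":-0.5,"spin":0,"gripper":0.76},{"dx":-0.05,"dy":0.35,"dz":-0.9,"spin":0,"gripper":0.76},{"dx":0,"dy":0,"dz":-1,"spin":0,"gripper":0.76},{"dx":0,"dy":0,"dz":-1,"spin":0,"gripper":0.76},{"dx":0,"dy":0,"dz":-1,"spin":0,"gripper":0.76},{"dx":0,"dy":0,"dz":-1,"spin":0,"gripper":0.76}]' >/dev/null
python3 -m creep '[{"dx":0,"dy":0,"dz":-1,"spin":0,"gripper":0.76},{"dx":0,"dy":0,"dz":-1,"spin":0,"gripper":0.76},{"dx":0,"dy":0,"dz":-0.5,"spin":0,"gripper":0.76},{"dx":0,"dy":0,"dz":0,"spin":0,"gripper":0.76},{"dx":0,"dy":0,"dz":0,"spin":0,"gripper":0.4},{"dx":0,"dy":0,"dz":0,"spin":0,"gripper":0.4},{"dx":0,"dy":0,"dz":0,"spin":0,"gripper":0.4}]' 30
python3 -m creep '[{"dx":0,"dy":0,"dz":0.5,"spin":0,"gripper":0.4},{"dx":0,"dy":0,"dz":1,"spin":0,"gripper":0.4},{"dx":0,"dy":0,"dz":1,"spin":0,"gripper":0.4},{"dx":0,"dy":0,"dz":0,"spin":0,"gripper":0.4},{"dx":0,"dy":0,"dz":0,"spin":0,"gripper":0.4},{"dx":0,"dy":0,"dz":0,"spin":0,"gripper":0.4}]'
python3 -c "
from h import *
for i in range(4): im,d,c=grab('wrist'); print(readout.state()['wrist_force'])"
```

```text
t: 41.32
eef_pos: [0.4364, 0.1684, 0.0484]
tool_rot: [3.141, -0.0, 1.574]
wrist_force: [-1.9, 0.9, 2.7]
finger_gap: 0.0519
finger_force: 29.8
t: 42.08
eef_pos: [0.4351, 0.1678, 0.0966]
tool_rot: [-3.14, 0.001, 1.574]
wrist_force: [0.5, -0.1, -2.6]
finger_gap: 0.0523
finger_force: 29.8
[-0.19547966  0.11033992 -2.92453877]
[-0.90718114  0.03889358 -3.38617316]
[ 0.02962293  0.21236941 -3.04318775]
[-0.52241774 -0.38626197 -2.27928673]
```

Filled (about −3 N). It goes to the third box place, (0.646, −0.075).

```bash
python3 -m creep '[{"dx":0,"dy":0,"dz":1,"spin":0.13,"gripper":0.4},{"dx":0,"dy":0,"dz":1,"spin":0,"gripper":0.4},{"dx":0,"dy":0,"dz":1,"spin":0,"gripper":0.4},{"dx":0,"dy":-0.5,"dz":1,"spin":0,"gripper":0.4},{"dx":0,"dy":-1,"dz":1,"spin":0,"gripper":0.4},{"dx":0.8,"dy":-1,"dz":0.2,"spin":0,"gripper":0.4},{"dx":0.8,"dy":-1,"dz":0,"spin":0,"gripper":0.4},{"dx":0.9,"dy":-1,"dz":0,"spin":0,"gripper":0.4}]' >/dev/null
python3 -m creep '[{"dx":1,"dy":-1,"dz":0,"spin":0,"gripper":0.4},{"dx":1,"dy":-1,"dz":0,"spin":0,"gripper":0.4},{"dx":1,"dy":-1,"dz":0,"spin":0,"gripper":0.4},{"dx":1,"dy":-1,"dz":0,"spin":0,"gripper":0.4},{"dx":1,"dy":-1,"dz":0,"spin":0,"gripper":0.4},{"dx":1,"dy":-1,"dz":0,"spin":0,"gripper":0.4},{"dx":1,"dy":-1,"dz":0,"spin":0,"gripper":0.4},{"dx":1,"dy":-0.65,"dz":0,"spin":0,"gripper":0.4}]' >/dev/null
python3 -m creep '[{"dx":0,"dy":0,"dz":0,"spin":0,"gripper":0.4},{"dx":0,"dy":0,"dz":0,"spin":0,"gripper":0.4}]'
```

```text
t: 44.52
eef_pos: [0.6452, -0.0744, 0.2009]
tool_rot: [-3.14, -0.001, 1.597]
wrist_force: [-0.3, 0.9, -3.0]
finger_gap: 0.0518
finger_force: 29.8
```

```bash
python3 -m creep '[{"dx":0,"dy":0,"dz":-1,"spin":0,"gripper":0.4},{"dx":0,"dy":0,"dz":-1,"spin":0,"gripper":0.4},{"dx":0,"dy":0,"dz":-1,"spin":0,"gripper":0.4},{"dx":0,"dy":0,"dz":-1,"spin":0,"gripper":0.4},{"dx":0,"dy":0,"dz":-1,"spin":0,"gripper":0.4},{"dx":0,"dy":0,"dz":-1,"spin":0,"gripper":0.4},{"dx":0,"dy":0,"dz":-0.7,"spin":0,"gripper":0.4},{"dx":0,"dy":0,"dz":-0.3,"spin":0,"gripper":0.4}]' >/dev/null
python3 -m creep '[{"dx":0,"dy":0,"dz":-0.2,"spin":0,"gripper":0.4},{"dx":0,"dy":0,"dz":-0.05,"spin":0,"gripper":0.4},{"dx":0,"dy":0,"dz":0,"spin":0,"gripper":0.4}]'
python3 -m creep '[{"dx":0,"dy":0,"dz":0,"spin":0,"gripper":0.7},{"dx":0,"dy":0,"dz":0,"spin":0,"gripper":0.7},{"dx":0,"dy":0,"dz":1,"spin":0,"gripper":0.7},{"dx":0,"dy":0,"dz":1,"spin":0,"gripper":0.7},{"dx":0,"dy":0,"dz":1,"spin":0,"gripper":0.7},{"dx":0,"dy":0,"dz":1,"spin":0,"gripper":0.7},{"dx":0,"dy":0,"dz":1,"spin":0,"gripper":0.7},{"dx":0,"dy":0,"dz":1,"spin":0,"gripper":0.7}]'
python3 -m creep '[{"dx":-1,"dy":-0.5,"dz":1,"spin":0,"gripper":0.5},{"dx":-1,"dy":-1,"dz":1,"spin":0,"gripper":0.5},{"dx":-0.5,"dy":-1,"dz":0,"spin":-1,"gripper":0.5},{"dx":0,"dy":-1,"dz":0,"spin":-1,"gripper":0.5},{"dx":0,"dy":-1,"dz":0,"spin":-1,"gripper":0.5},{"dx":0,"dy":-1,"dz":0,"spin":-1,"gripper":0.5},{"dx":0,"dy":-1,"dz":0,"spin":-1,"gripper":0.5},{"dx":0,"dy":-1,"dz":0,"spin":-1,"gripper":0.5}]' >/dev/null
python3 -m creep '[{"dx":0.3,"dy":-1,"dz":0,"spin":-1,"gripper":0.5},{"dx":0.5,"dy":-1,"dz":0,"spin":-1,"gripper":0.5},{"dx":0.5,"dy":0,"dz":0,"spin":-1,"gripper":0.5},{"dx":0,"dy":0,"dz":0,"spin":-0.15,"gripper":0.5},{"dx":0,"dy":0,"dz":0,"spin":0,"gripper":0.5}]'
python3 - <<'E'
from meas import *
im,d,c,P=report('top'); save('t5.png',im)
m=(P[...,2]>.2)&(P[...,2]<.4)&(P[...,0]>.7)&(P[...,0]<.83)&(P[...,1]<.14)&(P[...,1]>-.15)
Q=P[m]
for z in np.arange(.2,.36,.02):
    q=Q[(Q[:,2]>z)&(Q[:,2]<z+.02)]
    if len(q): print('flap z',z.round(2),len(q),np.median(q[:,0]).round(4),q[:,1].min().round(3),q[:,1].max().round(3))
im,d,c=grab('wrist'); save('w5.png',im)
np.savez('/tmp/w5.npz',im=im,d=d,**c)
im,d,c=grab('side'); save('s5.png',im); np.savez('/tmp/s5.npz',im=im,d=d,**c)
E
```

```text
t: 45.9
eef_pos: [0.6466, -0.0749, 0.0574]
tool_rot: [3.14, 0.0, 1.597]
wrist_force: [1.1, 0.6, -3.7]
finger_gap: 0.0525
finger_force: 29.8
t: 46.9
eef_pos: [0.6461, -0.0749, 0.1783]
tool_rot: [3.141, 0.0, 1.597]
wrist_force: [1.2, -0.3, 0.5]
finger_gap: 0.0614
finger_force: 0.0
t: 48.52
eef_pos: [0.6217, -0.2646, 0.2168]
tool_rot: [-3.141, 0.001, 0.003]
wrist_force: [-0.1, 0.6, -0.2]
finger_gap: 0.0438
finger_force: 0.0
[315. 168.] [ 0.6457 -0.0039] [0.053 0.051 0.033]
[343. 169.] [ 0.646  -0.0726] [0.052 0.051 0.034]
[287. 170.] [0.6417 0.065 ] [0.052 0.052 0.032]
flap z 0.2 330 0.7615 -0.127 0.121
flap z 0.22 332 0.7629 -0.128 0.121
flap z 0.24 377 0.7645 -0.129 0.121
flap z 0.26 228 0.7632 -0.129 0.122
flap z 0.28 650 0.7668 -0.128 0.122
flap z 0.3 16 0.7552 -0.007 -0.0
flap z 0.32 43 0.7674 -0.006 -0.002
```

View pics/w5.png

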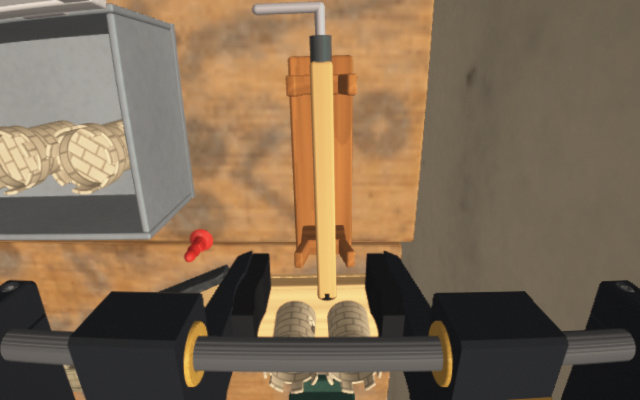

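The wrist view shows the pole lying straight in the rack, from rear end (327,295) to collar (320,45), with the pin pointing left along v≈9. All the towers stand. I'll measure the pole axis and the saddles.

Run:
```python
from h import *
f=np.load('/tmp/w5.npz'); im,d=f['im'],f['d']; c={k:f[k] for k in ('f','cx','cy','k1','Rw','C')}
P=cloud(c,d)
def mid(v):
    z=P[v,290:370,2]; m=(z>.062)&(z<.074); u=np.arange(290,370)[m]; 
    return plane(c,(u.min()+u.max())/2,v,.068).round(4), len(u)
for v in (50,110,140,170,200,220,280): print(v,*mid(v))
print('rear end',plane(c,327,299,.062).round(4),'collar front',plane(c,320,37,.068).round(4))
print('pin line',plane(c,[256,290,315,322],[9,8.5,8,8],.061).round(4), P[9,270],P[9,300])
print('saddles z', )
for v0,v1 in ((60,110),(220,270)):
    m=np.zeros(d.shape,bool);m[v0:v1,280:365]=1;m&=(P[...,2]>.072)&(P[...,2]<.085);Q=P[m];print(Q.min(0).round(4),Q.max(0).round(4))
m=np.zeros(d.shape,bool);m[50:270,280:365]=1;m&=(P[...,2]>.008)&(P[...,2]<.022);Q=P[m];print('foot',Q.min(0).round(4),Q.max(0).round(4),np.median(Q[:,2]), cv2.minAreaRect(Q[:,:2].astype(np.float32)*1000))
```

```text
50 [ 0.7265 -0.2672  0.068 ] 19
110 [ 0.6812 -0.269   0.068 ] 23
140 [ 0.6571 -0.2696  0.068 ] 22
170 [ 0.6318 -0.2706  0.068 ] 21
200 [ 0.6052 -0.2712  0.068 ] 21
220 [ 0.5866 -0.2718  0.068 ] 20
280 [ 0.5258 -0.2738  0.068 ] 18
rear end [ 0.5006 -0.2751  0.062 ] collar front [ 0.7358 -0.2672  0.068 ]
pin line [[ 0.7569 -0.2183  0.061 ]
 [ 0.7571 -0.2443  0.061 ]
 [ 0.7574 -0.2633  0.061 ]
 [ 0.7574 -0.2687  0.061 ]] [ 0.75650276 -0.2292428   0.06297583] [ 0.75644569 -0.25198339  0.06264264]
saddles z
[ 0.6923 -0.2952  0.072 ] [ 0.7096 -0.2409  0.0773]
[ 0.5425 -0.2988  0.0721] [ 0.5596 -0.2445  0.0771]
foot [ 0.5294 -0.3021  0.0081] [ 0.7262 -0.2378  0.0219] 0.011362751263004595 ((627.927490234375, -269.8517761230469), (195.6436767578125, 60.17045211791992), 1.4472583532333374)
```

```bash
python3 -m creep '[{"dx":0,"dy":-0.32,"dz":-1,"spin":0.15,"gripper":0.5},{"dx":0,"dy":0,"dz":-1,"spin":0,"gripper":0.5},{"dx":0,"dy":0,"dz":-1,"spin":0,"gripper":0.5},{"dx":0,"dy":0,"dz":-1,"spin":0,"gripper":0.5},{"dx":0,"dy":0,"dz":-1,"spin":0,"gripper":0.5},{"dx":0,"dy":0,"dz":-1,"spin":0,"gripper":0.5},{"dx":0,"dy":0,"dz":-1,"spin":0,"gripper":0.5},{"dx":0,"dy":0,"dz":-1,"spin":0,"gripper":0.5}]'
python3 -m creep '[{"dx":0,"dy":0,"dz":-0.8,"spin":0,"gripper":0.5},{"dx":0,"dy":0,"dz":0,"spin":0,"gripper":0.5},{"dx":0,"dy":0,"dz":0,"spin":0,"gripper":0.05},{"dx":0,"dy":0,"dz":0,"spin":0,"gripper":0.05},{"dx":0,"dy":0,"dz":0,"spin":0,"gripper":0.05},{"dx":0,"dy":0,"dz":0,"spin":0,"gripper":0.05},{"dx":0,"dy":0,"dz":0,"spin":0,"gripper":0.05}]' 45
```

```text
t: 49.68
eef_pos: [0.6221, -0.2712, 0.0554]
tool_rot: [3.142, -0.0, 0.026]
wrist_force: [-0.4, -0.1, 0.2]
finger_gap: 0.0442
finger_force: 0.0
t: 50.55
eef_pos: [0.6227, -0.2715, 0.0418]
tool_rot: [3.141, -0.001, 0.026]
wrist_force: [-0.5, -0.0, 4.6]
finger_gap: 0.0177
finger_force: 45.0
```

```bash
python3 -m creep '[{"dx":0,"dy":0,"dz":0.5,"spin":0,"gripper":0.05},{"dx":0,"dy":0,"dz":1,"spin":0,"gripper":0.05},{"dx":0,"dy":0,"dz":1,"spin":0,"gripper":0.05},{"dx":0,"dy":0,"dz":1,"spin":0,"gripper":0.05},{"dx":0,"dy":0,"dz":1,"spin":0,"gripper":0.05},{"dx":0,"dy":0,"dz":1,"spin":0,"gripper":0.05},{"dx":0,"dy":0,"dz":1,"spin":0,"gripper":0.05},{"dx":0,"dy":0,"dz":1,"spin":0,"gripper":0.05}]'
python3 -m creep '[{"dx":-0.2,"dy":0,"dz":1,"spin":0,"gripper":0.05},{"dx":-0.2,"dy":0,"dz":1,"spin":0,"gripper":0.05},{"dx":-0.2,"dy":0,"dz":1,"spin":0,"gripper":0.05},{"dx":-0.2,"dy":0,"dz":1,"spin":0,"gripper":0.05},{"dx":0,"dy":0,"dz":1,"spin":0,"gripper":0.05},{"dx":0,"dy":0.5,"dz":1,"spin":0,"gripper":0.05},{"dx":0,"dy":1,"dz":0,"spin":0,"gripper":0.05},{"dx":0,"dy":1,"dz":0,"spin":0,"gripper":0.05}]'
python3 -m creep '[{"dx":0,"dy":1,"dz":0,"spin":0,"gripper":0.05},{"dx":0,"dy":1,"dz":0,"spin":0,"gripper":0.05},{"dx":0,"dy":1,"dz":0,"spin":0,"gripper":0.05},{"dx":0,"dy":1,"dz":0,"spin":0,"gripper":0.05},{"dx":0,"dy":1,"dz":0,"spin":0,"gripper":0.05},{"dx":0,"dy":1,"dz":0,"spin":0,"gripper":0.05},{"dx":0,"dy":0.5,"dz":0,"spin":0,"gripper":0.05},{"dx":0,"dy":0,"dz":0,"spin":0,"gripper":0.05}]'
cat > eye.py <<'E'
from h import *
import sys
n=sys.argv[1]
p,R=pose(); hk=p+np.array([.133,.034,.017]); print('tcp',p.round(4),'hook est',hk.round(4))
tiles=[]
for cam in ('wrist','top','side'):
    im,d,c=grab(cam); np.savez('/tmp/%s_%s.npz'%(cam,n),im=im,d=d,**c)
    e=np.array([.766,-.004,.3095]); q=proj(c,np.stack([e,hk])); print(cam,'eye px',q[0].round(1),'hook px',q[1].round(1))
    w,h,s=(66,75,4) 
    u0,v0=(q.mean(0)-[w//2,h//2]).astype(int); u0=np.clip(u0,0,640-w);v0=np.clip(v0,0,400-h)
    print('  origin',u0,v0,'scale',s)
    tiles.append(cv2.resize(im[v0:v0+h,u0:u0+w],None,fx=s,fy=s,interpolation=cv2.INTER_CUBIC))
save('eye_%s.png'%n,np.hstack(tiles))
E
python3 eye.py a
```

```text
t: 51.55
eef_pos: [0.622, -0.2712, 0.192]
tool_rot: [-3.142, 0.0, 0.026]
wrist_force: [-0.4, 0.3, -1.0]
finger_gap: 0.0175
finger_force: 45.0
t: 52.55
eef_pos: [0.6058, -0.2193, 0.3101]
tool_rot: [-3.141, 0.001, 0.026]
wrist_force: [-0.4, 0.4, -1.2]
finger_gap: 0.0174
finger_force: 45.0
t: 53.55
eef_pos: [0.6061, -0.0905, 0.3108]
tool_rot: [3.141, -0.0, 0.027]
wrist_force: [-0.2, -0.3, -0.4]
finger_gap: 0.0172
finger_force: 45.0
tcp [ 0.6061 -0.0905  0.3108] hook est [ 0.7391 -0.0565  0.3278]
wrist eye px [  86.9 -135. ] hook px [216.7 -82.9]
  origin 118 0 scale 4
top eye px [316.8  94.2] hook px [343.2 105.1]
  origin 296 62 scale 4
side eye px [309.9  79. ] hook px [335.8  75.4]
  origin 289 40 scale 4
```

View pics/eye_a.png

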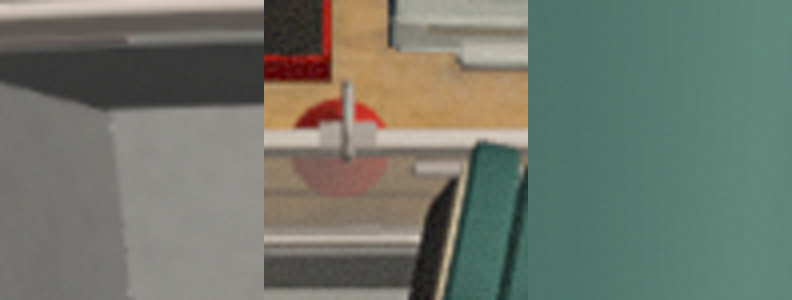

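The top-view tile shows the ring edge-on from (346,82) to (348,158), full-image centre (316.8, 92). The pin tip is at (415,168), full-image (333.8, 104). The wrist and side views are blocked. I'll check the pin tip against its prediction.

Run:
```python
from h import *
f=np.load('/tmp/top_a.npz'); im,d=f['im'],f['d']; c={k:f[k] for k in ('f','cx','cy','k1','Rw','C')}
hk=np.array([.7391,-.0565,.3278]); print(proj(c,np.stack([hk+[-.0006,.022,0],hk+[0,.011,0],np.array([.7705,-.0037,.309])])).round(1))
P=cloud(c,d)
for u in range(332,342): print(u,[tuple(P[v,u].round(3)) for v in (103,104,105)])
```

```text
[[332.1 105.2]
 [337.6 105. ]
 [316.6  92.1]]
332 [(np.float64(0.767), np.float64(-0.037), np.float64(0.244)), (np.float64(0.765), np.float64(-0.038), np.float64(0.24)), (np.float64(0.765), np.float64(-0.038), np.float64(0.235))]
333 [(np.float64(0.743), np.float64(-0.036), np.float64(0.327)), (np.float64(0.741), np.float64(-0.036), np.float64(0.329)), (np.float64(0.739), np.float64(-0.036), np.float64(0.328))]
334 [(np.float64(0.742), np.float64(-0.038), np.float64(0.331)), (np.float64(0.741), np.float64(-0.038), np.float64(0.33)), (np.float64(0.739), np.float64(-0.038), np.float64(0.328))]
335 [(np.float64(0.742), np.float64(-0.04), np.float64(0.333)), (np.float64(0.739), np.float64(-0.04), np.float64(0.335)), (np.float64(0.738), np.float64(-0.04), np.float64(0.333))]
336 [(np.float64(0.742), np.float64(-0.042), np.float64(0.333)), (np.float64(0.741), np.float64(-0.042), np.float64(0.328)), (np.float64(0.739), np.float64(-0.042), np.float64(0.33))]
337 [(np.float64(0.742), np.float64(-0.044), np.float64(0.331)), (np.float64(0.741), np.float64(-0.044), np.float64(0.327)), (np.float64(0.738), np.float64(-0.044), np.float64(0.331))]
338 [(np.float64(0.742), np.float64(-0.046), np.float64(0.332)), (np.float64(0.741), np.float64(-0.046), np.float64(0.328)), (np.float64(0.739), np.float64(-0.046), np.float64(0.33))]
339 [(np.float64(0.743), np.float64(-0.048), np.float64(0.33)), (np.float64(0.741), np.float64(-0.048), np.float64(0.33)), (np.float64(0.739), np.float64(-0.048), np.float64(0.327))]
340 [(np.float64(0.743), np.float64(-0.05), np.float64(0.329)), (np.float64(0.74), np.float64(-0.05), np.float64(0.331)), (np.float64(0.74), np.float64(-0.05), np.float64(0.326))]
341 [(np.float64(0.743), np.float64(-0.052), np.float64(0.329)), (np.float64(0.741), np.float64(-0.052), np.float64(0.33)), (np.float64(0.739), np.float64(-0.052), np.float64(0.327))]
```

```bash
python3 -m creep '[{"dx":0.75,"dy":0,"dz":0,"spin":0,"gripper":0.05},{"dx":0.75,"dy":0,"dz":-0.4,"spin":0,"gripper":0.05},{"dx":0,"dy":0,"dz":-0.45,"spin":0,"gripper":0.05},{"dx":0,"dy":0,"dz":0,"spin":0,"gripper":0.05}]'
python3 -m creep '[{"dx":0,"dy":0.5,"dz":0,"spin":0,"gripper":0.05},{"dx":0,"dy":0.5,"dz":0,"spin":0,"gripper":0.05},{"dx":0,"dy":0.5,"dz":0,"spin":0,"gripper":0.05},{"dx":0,"dy":0,"dz":0,"spin":0,"gripper":0.05}]'
python3 eye.py b
```

```text
t: 54.2
eef_pos: [0.6353, -0.0912, 0.2914]
tool_rot: [-3.141, 0.004, 0.026]
wrist_force: [-0.6, -0.0, -1.3]
finger_gap: 0.0175
finger_force: 45.0
t: 54.7
eef_pos: [0.6361, -0.0601, 0.2941]
tool_rot: [-3.142, -0.001, 0.027]
wrist_force: [0.6, -0.3, -0.9]
finger_gap: 0.0177
finger_force: 45.0
tcp [ 0.6361 -0.0601  0.2941] hook est [ 0.7691 -0.0261  0.3111]
wrist eye px [150.9 -69. ] hook px [216.9 -82.9]
  origin 150 0 scale 4
top eye px [316.8  94.2] hook px [327.7  92.7]
  origin 289 56 scale 4
side eye px [309.9  79. ] hook px [319.4  77.1]
  origin 281 41 scale 4
```

View pics/eye_b.png

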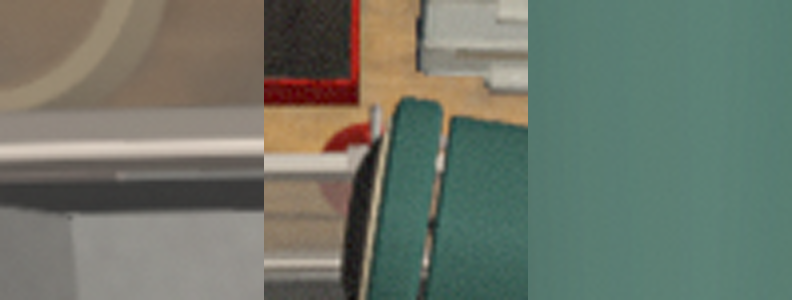

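The arm now covers the top view, but the ring's rim is still visible at (376,120) and unmoved. There is no lateral force and the pin tip is in the ring's plane, so I'll go the rest of the way in.

```bash
python3 -m creep '[{"dx":0,"dy":0.5,"dz":0,"spin":0,"gripper":0.05},{"dx":0,"dy":0.5,"dz":0,"spin":0,"gripper":0.05},{"dx":0,"dy":0.15,"dz":0,"spin":0,"gripper":0.05},{"dx":0,"dy":0,"dz":0,"spin":0,"gripper":0.05},{"dx":0,"dy":0,"dz":0,"spin":0,"gripper":0.05}]' 60
python3 - <<'E'
from h import *
h=np.array([.7535,-.0036,.115]); e0=np.array([.7705,0,.309]); p,_=pose(); off=np.array([.135,.0325,.0155])
print(p+off)
a0=np.arctan2(e0[2]-h[2],-(e0[0]-h[0])); print(a0)
prev=None
N=20
for i in range(N+1):
    a=a0*(1-i/N); q=np.array([h[0]-.195*np.cos(a),h[2]+.195*np.sin(a)])
    if prev is not None: print(i,round(a,3),((q-prev)/.02).round(2),q.round(4))
    prev=q
E
```

```text
t: 55.48
eef_pos: [0.6361, -0.0383, 0.2937]
tool_rot: [3.141, -0.0, 0.026]
wrist_force: [0.6, -0.6, -1.2]
finger_gap: 0.0172
finger_force: 60.0
[ 0.77105403 -0.00579188  0.30922283]
1.6582019251583295
1 1.575 [-0.81  0.04] [0.7544 0.31  ]
2 1.492 [-0.81 -0.03] [0.7382 0.3094]
3 1.409 [-0.8 -0.1] [0.7222 0.3075]
4 1.327 [-0.79 -0.16] [0.7063 0.3042]
5 1.244 [-0.78 -0.23] [0.6908 0.2997]
6 1.161 [-0.75 -0.29] [0.6758 0.2938]
7 1.078 [-0.73 -0.35] [0.6612 0.2868]
8 0.995 [-0.7  -0.41] [0.6473 0.2785]
9 0.912 [-0.66 -0.47] [0.6341 0.2692]
10 0.829 [-0.62 -0.52] [0.6218 0.2588]
11 0.746 [-0.57 -0.57] [0.6103 0.2474]
12 0.663 [-0.52 -0.62] [0.5998 0.2351]
13 0.58 [-0.47 -0.66] [0.5904 0.2219]
14 0.497 [-0.41 -0.69] [0.5821 0.2081]
15 0.415 [-0.36 -0.73] [0.575  0.1935]
16 0.332 [-0.29 -0.75] [0.5691 0.1785]
17 0.249 [-0.23 -0.77] [0.5645 0.163 ]
18 0.166 [-0.17 -0.79] [0.5612 0.1472]
19 0.083 [-0.1 -0.8] [0.5592 0.1311]
20 0.0 [-0.03 -0.81] [0.5585 0.115 ]
```

```bash
python3 -m creep '[{"dx":-0.8,"dy":-0.02,"dz":0.04,"spin":0,"gripper":0.05},{"dx":-0.81,"dy":-0.02,"dz":-0.03,"spin":0,"gripper":0.05},{"dx":-0.8,"dy":-0.02,"dz":-0.1,"spin":0,"gripper":0.05},{"dx":-0.79,"dy":-0.02,"dz":-0.16,"spin":0,"gripper":0.05},{"dx":-0.78,"dy":-0.02,"dz":-0.23,"spin":0,"gripper":0.05},{"dx":-0.75,"dy":-0.02,"dz":-0.29,"spin":0,"gripper":0.05},{"dx":-0.73,"dy":-0.02,"dz":-0.35,"spin":0,"gripper":0.05},{"dx":0,"dy":0,"dz":0,"spin":0,"gripper":0.05}]'
python3 eye.py c >/dev/null
python3 - <<'E'
from h import *
f=np.load('/tmp/top_c.npz'); im,d=f['im'],f['d']; c={k:f[k] for k in ('f','cx','cy','k1','Rw','C')}
P=cloud(c,d)
m=(P[...,2]>.13)&(P[...,2]<.31)&(P[...,0]>.6)&(P[...,0]<.8)&(abs(P[...,1]-.09)<.03)
Q=P[m]; print(len(Q)); 
a=np.arctan2(Q[:,2]-.115,.7535-Q[:,0]); print(np.percentile(a,[10,50,90]))
print(pose()[0]+[.135,.0325,.0155])
E
```

```text
t: 56.48
eef_pos: [0.5251, -0.041, 0.2704]
tool_rot: [-3.141, 0.002, 0.026]
wrist_force: [-0.1, -0.4, -1.1]
finger_gap: 0.017
finger_force: 60.0
569
[1.11318718 1.13829078 1.18883652]
[ 0.66209314 -0.00859118  0.28697711]
```

The flap follows the pin, at about 1.13 rad. Carrying on round the arc.

```bash
python3 -m creep '[{"dx":-0.7,"dy":-0.02,"dz":-0.41,"spin":0,"gripper":0.05},{"dx":-0.66,"dy":-0.02,"dz":-0.47,"spin":0,"gripper":0.05},{"dx":-0.62,"dy":-0.02,"dz":-0.52,"spin":0,"gripper":0.05},{"dx":-0.57,"dy":-0.02,"dz":-0.57,"spin":0,"gripper":0.05},{"dx":-0.52,"dy":-0.01,"dz":-0.62,"spin":0,"gripper":0.05},{"dx":-0.47,"dy":-0.01,"dz":-0.66,"spin":0,"gripper":0.05},{"dx":-0.41,"dy":0,"dz":-0.69,"spin":0,"gripper":0.05},{"dx":0,"dy":0,"dz":0,"spin":0,"gripper":0.05}]'
cat > ang.py <<'E'
from h import *
im,d,c=grab('top'); save('ang.png',im); P=cloud(c,d)
m=(P[...,2]>.112)&(P[...,2]<.31)&(P[...,0]>.585)&(P[...,0]<.74)&(abs(P[...,1]-.09)<.025)
Q=P[m]; print(len(Q),'angle',np.percentile(np.arctan2(Q[:,2]-.115,.7535-Q[:,0]),[10,50,90]).round(3),'hook',(pose()[0]+[.135,.0325,.0155]).round(4))
E
python3 ang.py
```

```text
t: 57.62
eef_pos: [0.446, -0.0429, 0.1907]
tool_rot: [-3.141, 0.003, 0.026]
wrist_force: [-0.0, 1.1, -0.5]
finger_gap: 0.0171
finger_force: 60.0
1186 angle [0.525 0.554 0.6  ] hook [ 0.5821 -0.0105  0.2072]
```

```bash
python3 -m creep '[{"dx":-0.36,"dy":0,"dz":-0.73,"spin":0,"gripper":0.05},{"dx":-0.29,"dy":0,"dz":-0.75,"spin":0,"gripper":0.05},{"dx":-0.23,"dy":0,"dz":-0.77,"spin":0,"gripper":0.05},{"dx":-0.17,"dy":0,"dz":-0.79,"spin":0,"gripper":0.05},{"dx":-0.1,"dy":0,"dz":-0.8,"spin":0,"gripper":0.05},{"dx":-0.03,"dy":0,"dz":-0.6,"spin":0,"gripper":0.05},{"dx":0,"dy":0,"dz":0,"spin":0,"gripper":0.05}]'
python3 ang.py
```

```text
t: 58.55
eef_pos: [0.4232, -0.0429, 0.1023]
tool_rot: [-3.141, 0.003, 0.026]
wrist_force: [-0.4, -0.6, -0.5]
finger_gap: 0.0174
finger_force: 60.0
1329 angle [0.053 0.09  0.154] hook [ 0.5589 -0.0105  0.1186]
```

Now press down in small steps until the force builds.

```bash
python3 -m creep '[{"dx":0,"dy":0,"dz":-0.2,"spin":0,"gripper":0.05},{"dx":0,"dy":0,"dz":-0.2,"spin":0,"gripper":0.05},{"dx":0,"dy":0,"dz":0,"spin":0,"gripper":0.05}]'
python3 -m creep '[{"dx":0,"dy":0,"dz":-0.15,"spin":0,"gripper":0.05},{"dx":0,"dy":0,"dz":0,"spin":0,"gripper":0.05}]'
python3 -m creep '[{"dx":0,"dy":0,"dz":-0.15,"spin":0,"gripper":0.05},{"dx":0,"dy":0,"dz":0,"spin":0,"gripper":0.05}]'
python3 ang.py
```

```text
t: 58.98
eef_pos: [0.4242, -0.043, 0.0956]
tool_rot: [-3.142, 0.0, 0.026]
wrist_force: [0.3, 0.5, -0.4]
finger_gap: 0.0175
finger_force: 60.0
t: 59.22
eef_pos: [0.4241, -0.043, 0.0925]
tool_rot: [-3.142, 0.0, 0.026]
wrist_force: [0.4, -0.3, -0.1]
finger_gap: 0.017
finger_force: 60.0
t: 59.48
eef_pos: [0.424, -0.043, 0.0894]
tool_rot: [-3.142, 0.0, 0.026]
wrist_force: [0.3, -0.1, -0.2]
finger_gap: 0.0171
finger_force: 60.0
1341 angle [-0.005  0.034  0.111] hook [ 0.5591 -0.0105  0.1051]
```

```bash
python3 -m creep '[{"dx":0,"dy":0,"dz":-0.1,"spin":0,"gripper":0.05},{"dx":0,"dy":0,"dz":0,"spin":0,"gripper":0.05}]'
python3 -m creep '[{"dx":0,"dy":0,"dz":-0.1,"spin":0,"gripper":0.05},{"dx":0,"dy":0,"dz":0,"spin":0,"gripper":0.05}]'
python3 -m creep '[{"dx":0,"dy":0,"dz":-0.1,"spin":0,"gripper":0.05},{"dx":0,"dy":0,"dz":0,"spin":0,"gripper":0.05}]'
python3 ang.py
```

```text
t: 59.78
eef_pos: [0.4241, -0.043, 0.0875]
tool_rot: [-3.142, 0.0, 0.026]
wrist_force: [-0.3, 1.1, -0.4]
finger_gap: 0.0177
finger_force: 60.0
t: 60.02
eef_pos: [0.4244, -0.0431, 0.0857]
tool_rot: [-3.142, -0.0, 0.026]
wrist_force: [-0.3, -0.7, -0.3]
finger_gap: 0.0173
finger_force: 60.0
t: 60.28
eef_pos: [0.4245, -0.0431, 0.0838]
tool_rot: [3.142, -0.001, 0.026]
wrist_force: [0.2, 0.0, 1.7]
finger_gap: 0.0171
finger_force: 60.0
1323 angle [-0.009  0.024  0.098] hook [ 0.5595 -0.0106  0.0994]
```

```bash
python3 -m creep '[{"dx":0,"dy":0,"dz":-0.1,"spin":0,"gripper":0.05},{"dx":0,"dy":0,"dz":0,"spin":0,"gripper":0.05}]'
python3 -m creep '[{"dx":0,"dy":0,"dz":-0.1,"spin":0,"gripper":0.05},{"dx":0,"dy":0,"dz":0,"spin":0,"gripper":0.05},{"dx":0,"dy":0,"dz":0,"spin":0,"gripper":0.05}]'
python3 ang.py
```

```text
t: 60.58
eef_pos: [0.4246, -0.0431, 0.0818]
tool_rot: [3.142, -0.001, 0.026]
wrist_force: [-1.4, 0.3, 2.3]
finger_gap: 0.0169
finger_force: 60.0
t: 60.95
eef_pos: [0.4246, -0.043, 0.0799]
tool_rot: [3.142, -0.001, 0.026]
wrist_force: [0.4, 1.0, 2.4]
finger_gap: 0.0173
finger_force: 60.0
1302 angle [-0.013  0.023  0.095] hook [ 0.5595 -0.0105  0.0953]
```

View pics/ang.png

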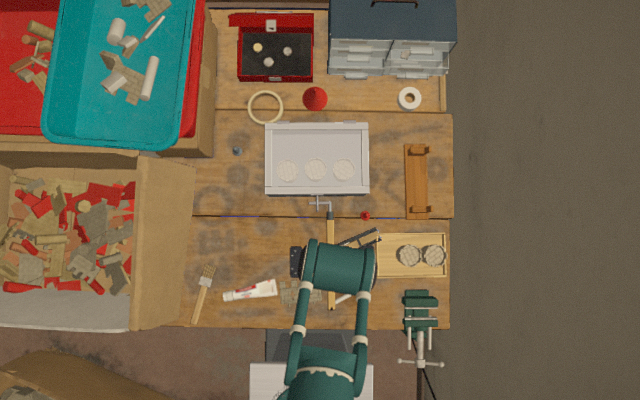

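The top view shows the flap lying on the box with its edges aligned to the rim, and the pin in the ring at (318,203). I'll check the frame height front against back to confirm it is fully shut.

Run:
```python
from h import *
im,d,c=grab('top'); P=cloud(c,d)
def med(u0,u1,v0,v1):
    Q=P[v0:v1,u0:u1].reshape(-1,3); Q=Q[(Q[:,2]>.1)&(Q[:,2]<.2)]; return np.median(Q,0).round(4),len(Q)
print('front frame',med(270,364,186,191),'back frame',med(270,364,124,128),'left',[med(266,270,v,v+8) for v in (130,150,170,182)])
print('ring px depth'); m=(P[180:215,300:345,2]>.09); 
for v in range(194,210,2): print(v,[(u,*P[v,u].round(3)) for u in range(314,334,2) if P[v,u,2]>.06])
```

```text
front frame (array([ 0.5942, -0.0081,  0.1187]), 468) back frame (array([ 0.7455, -0.0039,  0.119 ]), 374) left [(array([0.7241, 0.1126, 0.1189]), 32), (array([0.6753, 0.1111, 0.1197]), 32), (array([0.6275, 0.1101, 0.1185]), 32), (array([0.5988, 0.1095, 0.1187]), 32)]
ring px depth
194 [(314, np.float64(0.58), np.float64(-0.001), np.float64(0.122)), (316, np.float64(0.58), np.float64(-0.006), np.float64(0.121)), (318, np.float64(0.58), np.float64(-0.011), np.float64(0.121)), (320, np.float64(0.58), np.float64(-0.015), np.float64(0.122)), (322, np.float64(0.58), np.float64(-0.02), np.float64(0.119)), (324, np.float64(0.585), np.float64(-0.026), np.float64(0.063)), (326, np.float64(0.585), np.float64(-0.031), np.float64(0.06)), (330, np.float64(0.585), np.float64(-0.041), np.float64(0.063)), (332, np.float64(0.585), np.float64(-0.046), np.float64(0.064))]
196 [(316, np.float64(0.574), np.float64(-0.006), np.float64(0.128))]
198 [(316, np.float64(0.569), np.float64(-0.006), np.float64(0.131))]
200 [(316, np.float64(0.565), np.float64(-0.006), np.float64(0.132))]
202 [(314, np.float64(0.
[... 975 characters left out ...]
558), np.float64(-0.03), np.float64(0.102)), (328, np.float64(0.558), np.float64(-0.035), np.float64(0.102)), (330, np.float64(0.558), np.float64(-0.04), np.float64(0.105))]
206 [(316, np.float64(0.551), np.float64(-0.006), np.float64(0.134)), (318, np.float64(0.551), np.float64(-0.011), np.float64(0.132)), (328, np.float64(0.553), np.float64(-0.035), np.float64(0.104)), (330, np.float64(0.552), np.float64(-0.04), np.float64(0.11))]
208 [(316, np.float64(0.546), np.float64(-0.006), np.float64(0.126)), (318, np.float64(0.547), np.float64(-0.011), np.float64(0.124)), (328, np.float64(0.548), np.float64(-0.035), np.float64(0.104)), (330, np.float64(0.548), np.float64(-0.04), np.float64(0.104))]
```

The flap is level (0.1187 front, 0.1190 back), so it is shut, and the pin (z≈0.104) is still inside the ring. I'll centre the pin, withdraw it sideways and lift.

```bash
python3 -m creep '[{"dx":0,"dy":0,"dz":0.3,"spin":0,"gripper":0.05},{"dx":0,"dy":0,"dz":0.25,"spin":0,"gripper":0.05},{"dx":0,"dy":0,"dz":0,"spin":0,"gripper":0.05},{"dx":0,"dy":-0.5,"dz":0,"spin":0,"gripper":0.05},{"dx":0,"dy":-0.8,"dz":0,"spin":0,"gripper":0.05},{"dx":0,"dy":-0.8,"dz":0,"spin":0,"gripper":0.05},{"dx":0,"dy":-0.9,"dz":0,"spin":0,"gripper":0.05},{"dx":0,"dy":0,"dz":0,"spin":0,"gripper":0.05}]'
python3 - <<'E'
from h import *
im,d,c=grab('top'); save('t6.png',im); P=cloud(c,d)
def med(u0,u1,v0,v1):
    Q=P[v0:v1,u0:u1].reshape(-1,3); Q=Q[(Q[:,2]>.1)&(Q[:,2]<.2)]; return np.median(Q,0).round(4),len(Q)
print('front frame',med(270,364,186,191)); t=cv2.resize(im[180:260,290:400],None,fx=4,fy=4); save('t6c.png',t)
E
```

```text
t: 62.05
eef_pos: [0.4242, -0.1047, 0.0907]
tool_rot: [3.141, -0.0, 0.023]
wrist_force: [-0.3, 0.2, -0.9]
finger_gap: 0.0176
finger_force: 60.0
front frame (array([ 0.5943, -0.0059,  0.1189]), 469)
```

View pics/t6c.png

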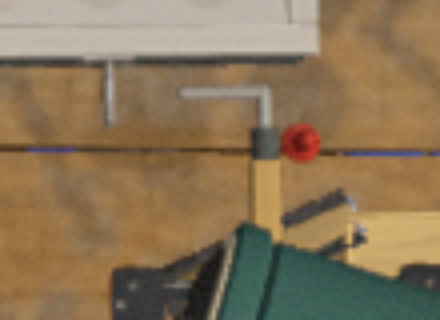

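The pin is clear of the ring: ring at (110,90), pin tip at (180,92). The flap still lies at 0.119. I'll carry the pole back over the rack.

```bash
python3 -m creep '[{"dx":0,"dy":0,"dz":1,"spin":0,"gripper":0.05},{"dx":0,"dy":0,"dz":1,"spin":0,"gripper":0.05},{"dx":0,"dy":0,"dz":1,"spin":0,"gripper":0.05},{"dx":0,"dy":-1,"dz":1,"spin":0,"gripper":0.05},{"dx":0,"dy":-1,"dz":1,"spin":0,"gripper":0.05},{"dx":0.5,"dy":-1,"dz":0,"spin":0,"gripper":0.05},{"dx":1,"dy":-1,"dz":0,"spin":0,"gripper":0.05},{"dx":1,"dy":-1,"dz":0,"spin":0,"gripper":0.05}]' >/dev/null
python3 -m creep '[{"dx":1,"dy":-1,"dz":0,"spin":0,"gripper":0.05},{"dx":1,"dy":-1,"dz":0,"spin":0,"gripper":0.05},{"dx":1,"dy":-1,"dz":0,"spin":0,"gripper":0.05},{"dx":1,"dy":-0.3,"dz":0,"spin":0,"gripper":0.05},{"dx":1,"dy":0,"dz":0,"spin":0,"gripper":0.05},{"dx":1,"dy":0,"dz":0,"spin":0,"gripper":0.05},{"dx":1,"dy":0,"dz":0,"spin":0,"gripper":0.05},{"dx":0.5,"dy":0,"dz":0,"spin":0,"gripper":0.05}]' >/dev/null
python3 -m creep '[{"dx":0,"dy":0,"dz":0,"spin":0,"gripper":0.05},{"dx":0,"dy":0,"dz":-1,"spin":0,"gripper":0.05},{"dx":0,"dy":0,"dz":-1,"spin":0,"gripper":0.05},{"dx":0,"dy":0,"dz":0,"spin":0,"gripper":0.05}]'
python3 - <<'E'
from h import *
im,d,c=grab('wrist'); P=cloud(c,d); save('w7.png',im); print(pose()[0])
z0=pose()[0][2]+.017
for v in (60,110,140,170,200,220):
    z=P[v,280:380,2]; m=(z>z0-.015)&(z<z0+.03); u=np.arange(280,380)[m]
    if len(u): print(v,len(u),np.median(P[v,u],axis=0).round(4),plane(c,(u.min()+u.max())/2,v,np.median(P[v,u,2])).round(4))
E
```

```text
t: 64.6
eef_pos: [0.6214, -0.268, 0.1467]
tool_rot: [-3.139, 0.006, 0.026]
wrist_force: [-1.8, 0.5, -0.8]
finger_gap: 0.0168
finger_force: 60.0
[ 0.62251594 -0.2684745   0.14832864]
60 57 [ 0.7116 -0.2666  0.1727] [ 0.7116 -0.2666  0.1727]
110 55 [ 0.6963 -0.267   0.1728] [ 0.6963 -0.267   0.1728]
140 53 [ 0.6865 -0.2673  0.1727] [ 0.6865 -0.2673  0.1727]
170 52 [ 0.6762 -0.2677  0.1725] [ 0.6762 -0.2677  0.1725]
200 50 [ 0.6653 -0.268   0.1723] [ 0.6653 -0.268   0.1723]
220 49 [ 0.6578 -0.268   0.1724] [ 0.6578 -0.268   0.1724]
```

View pics/w7.png

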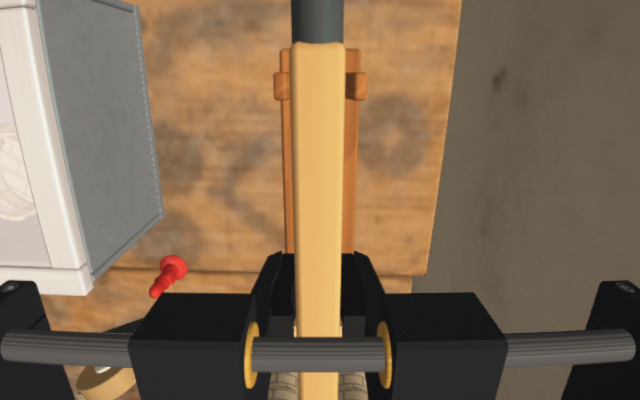

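The pole is level and centred over the saddles, with the shaft at u≈318. A small correction, then lower, release and back off.

```bash
python3 -m creep '[{"dx":0.1,"dy":-0.12,"dz":-1,"spin":0,"gripper":0.05},{"dx":0,"dy":0,"dz":-1,"spin":0,"gripper":0.05},{"dx":0,"dy":0,"dz":-1,"spin":0,"gripper":0.05},{"dx":0,"dy":0,"dz":-1,"spin":0,"gripper":0.05},{"dx":0,"dy":0,"dz":-0.7,"spin":0,"gripper":0.05},{"dx":0,"dy":0,"dz":-0.3,"spin":0,"gripper":0.05},{"dx":0,"dy":0,"dz":0,"spin":0,"gripper":0.05}]'
python3 -m creep '[{"dx":0,"dy":0,"dz":-0.15,"spin":0,"gripper":0.05},{"dx":0,"dy":0,"dz":0,"spin":0,"gripper":0.05}]'
```

```text
t: 65.53
eef_pos: [0.6262, -0.2713, 0.0503]
tool_rot: [-3.141, 0.0, 0.026]
wrist_force: [-0.7, 0.2, -1.0]
finger_gap: 0.017
finger_force: 60.0
t: 65.78
eef_pos: [0.6266, -0.2716, 0.0483]
tool_rot: [3.141, -0.001, 0.026]
wrist_force: [0.4, -1.1, -0.5]
finger_gap: 0.0173
finger_force: 60.0
```

```bash
python3 -m creep '[{"dx":0,"dy":0,"dz":-0.2,"spin":0,"gripper":0.05},{"dx":0,"dy":0,"dz":-0.05,"spin":0,"gripper":0.05},{"dx":0,"dy":0,"dz":0,"spin":0,"gripper":0.05}]'
python3 -m creep '[{"dx":0,"dy":0,"dz":0,"spin":0,"gripper":0.5},{"dx":0,"dy":0,"dz":0,"spin":0,"gripper":0.5},{"dx":0,"dy":0,"dz":0,"spin":0,"gripper":0.5},{"dx":0,"dy":0,"dz":0.5,"spin":0,"gripper":0.5},{"dx":0,"dy":0,"dz":1,"spin":0,"gripper":0.5},{"dx":0,"dy":0,"dz":1,"spin":0,"gripper":0.5},{"dx":0,"dy":0,"dz":1,"spin":0,"gripper":0.5},{"dx":0,"dy":0,"dz":1,"spin":0,"gripper":0.5}]'
python3 -m creep '[{"dx":0,"dy":0,"dz":1,"spin":0,"gripper":0.5},{"dx":0,"dy":0,"dz":1,"spin":0,"gripper":0.5},{"dx":0,"dy":0,"dz":1,"spin":0,"gripper":0.5},{"dx":-1,"dy":0,"dz":1,"spin":0,"gripper":0.5},{"dx":-1,"dy":0,"dz":1,"spin":0,"gripper":0.5},{"dx":-1,"dy":0,"dz":0,"spin":0,"gripper":0.5},{"dx":-1,"dy":0,"dz":0,"spin":0,"gripper":0.5},{"dx":-1,"dy":0,"dz":0,"spin":0,"gripper":0.5}]'
python3 - <<'E'
from meas import *
im,d,c,P=report('top'); save('t8.png',im)
def med(u0,u1,v0,v1):
    Q=P[v0:v1,u0:u1].reshape(-1,3); Q=Q[(Q[:,2]>.1)&(Q[:,2]<.2)]; return np.median(Q,0).round(4),len(Q)
print('frame',med(270,364,186,191),med(270,364,124,128))
im,d,c=grab('wrist'); P=cloud(c,d)
for v in range(0,400,30):
    z=P[v,250:400,2]; m=(z>.06)&(z<.074); u=np.arange(250,400)[m]
    if 8<len(u)<40: print(v,len(u),plane(c,(u.min()+u.max())/2,v,.068).round(4),np.median(z[m]).round(4))
save('w8.png',im); np.savez('/tmp/w8.npz',im=im,d=d,**c)
E
```

```text
t: 66.15
eef_pos: [0.6261, -0.2714, 0.0426]
tool_rot: [-3.141, 0.0, 0.026]
wrist_force: [-0.5, -0.5, -0.8]
finger_gap: 0.0172
finger_force: 60.0
t: 67.15
eef_pos: [0.6266, -0.2716, 0.135]
tool_rot: [3.141, -0.001, 0.026]
wrist_force: [-0.4, -0.2, 0.7]
finger_gap: 0.0438
finger_force: 0.0
t: 68.15
eef_pos: [0.5256, -0.2714, 0.2334]
tool_rot: [3.141, -0.0, 0.026]
wrist_force: [0.5, 0.9, -0.2]
finger_gap: 0.0443
finger_force: 0.0
[410. 255.] [ 0.4358 -0.2367] [0.051 0.051 0.033]
frame (array([ 0.5943, -0.0059,  0.1188]), 469) (array([ 0.7453, -0.0062,  0.1191]), 375)
0 23 [ 0.6663 -0.2714  0.068 ] 0.0677
30 23 [ 0.6442 -0.272   0.068 ] 0.0677
60 22 [ 0.6213 -0.2723  0.068 ] 0.0675
90 21 [ 0.5976 -0.2733  0.068 ] 0.0671
120 21 [ 0.5729 -0.274   0.068 ] 0.0672
150 31 [ 0.547  -0.2717  0.068 ] 0.067
180 20 [ 0.5199 -0.2751  0.068 ] 0.0676
```

View pics/t8.png

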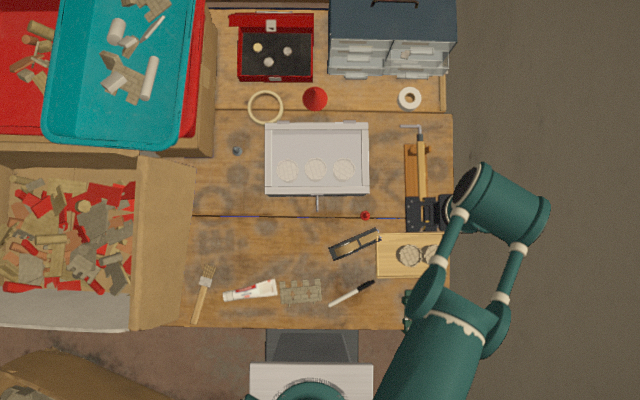

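The top view shows the flap shut with the three towers visible through its pane, the pole in its rack with its top at z≈0.0675, and the tray towers standing. The figures are at the same spots. Handing in.

```bash
python3 -c "
from plant import robot
print(robot.sign_off())"
```

```text
the job is handed in; nothing more can be done
None
```

The job is handed in, with no verdict reported back: three filled towers stand in the curing box, two hollow ones in the tray, the flap is shut, the pole is back in its rack, and neither figure was seen to move.

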